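Set out the hand stamp from its sliding-lid box

TASK

Get the hand stamp ready for use: slide the lid of the wooden stamp box along its grooves until it comes free and lay it flat on the desk, the pull upwards. Lift out the stamp and lay it on its side on the bare desk, let go, then take it afresh so that you can stand it upright on its rubber face in the empty bay of the steel stamp tray. Put the lid and the stamp down gently without dropping them, and leave the ink tin, ink bottle, stapler and ledger where they are.

Things in the scene. Friction and masses are not known exactly. Their poses are not given: they have to be found in the camera images.
- box: Fixed wooden stamp box, 144 (x) by 106 (y) by 72 mm high, origin at the centre of its underside; it does not move. Walls and floor 10 mm: inside 124 by 86 mm, 50 mm deep below the lid. The front (-x) end stops at 60 mm, under the lid; sides and rear have a groove at 60 to 67 mm height, 5 mm deep, with a lip above. The lid slides out only over the front end, along the box's -x.
- lid: Loose wooden lid, 137 (x) by 93 (y) by 5 mm, about 90 g, origin at the centre of its underside. It lies in the box's grooves (1.5 mm play each side, 2 mm in height), underside 60 mm above the desk, x along the box's x. Its origin starts 4 to 29 mm in front (-x) of the box's; it is clear of the box once 141 mm in front.
- lid_pull (a point): Point in the wooden bar pull on top of the lid near its front (-x) edge: bar 12 mm thick (lid's x), 60 mm long (lid's y), standing 20 mm above the lid's top face. The point lies mid-bar, 54.5 mm in front of the lid's origin, 17 mm above the lid's underside and 8 mm below the bar's top.
- stamp: Loose wooden hand stamp, 96 mm long, about 90 g: block foot 54 (y) by 32 (z) mm, 24 mm long, and turned handle. Origin at the middle of the flat rubber face; x is the stamp's axis, from rubber to handle end (straight up when it stands). It lies level on its side, axis 16 mm above what it lies on (on foot and bulb). At first on the box's floor under the lid, handle to the box's front (-x).
- stamp_grip (a point): Middle of the stamp's handle waist, on its axis, 44 mm from the rubber face, near the centre of mass; axes as the stamp's. The waist is 18 mm in diameter from 30 to 58 mm from the rubber; beyond it the handle swells to a bulb of 32 mm diameter (76 to 84 mm) and ends at 96 mm.
- tray: Fixed sheet-steel stamp tray, 116 (x) by 204 (y) by 14 mm high, walls, floor and middle divider 3 mm; the divider runs along x and leaves two bays 110 by 97.5 mm. Origin at the centre of its underside. It does not move.
- tray_bay (a point): Centre of the floor of the empty bay (the one on the tray's +y side), 3 mm above the desk; axes as the tray's.
- ink_tin: Closed flat stamp-pad tin, 64 by 84 by 18 mm, lying in the other bay of the tray; origin at the centre of its underside. Leave alone.
- ink_bottle: Small ink bottle, 38 mm diameter, 56 mm high, standing on the desk; origin at the centre of its underside. Leave alone.
- stapler: Desk stapler, 125 by 34 by 52 mm; origin at the centre of its underside. Leave alone.
- ledger: Heavy register book lying on the desk, 200 by 290 by 30 mm; origin at the centre of its underside. Leave alone.
Not all that is in view belongs to the job. There is more than one size of the lid; the one meant has the size given above. There is more than one size of the tray; the job needs the larger.

How it is judged:
By the outcome, as a careful person would: the job done as asked, in the order asked, and still so for the second after the job is handed in, with the robot touching nothing.
It also fails if it takes over 72 s, if anything falls off the work surface, if the arm or the gripper's body presses on something with over 40 N, if the wrist force passes 120 N, or if a joint passes its speed limit or range.

ROBOT

A 6-joint arm with a two-finger parallel gripper is mounted at the origin on the work surface. World frame = base frame: x ahead of the robot, y to its left, z up, the work surface at z = 0. Lengths are in m, angles in rad, forces in N, time in s.
With the tool pointing down it reaches from about 0.275 to 0.825 m from the base axis. Payload 5.2 kg.
Tool frame: the origin (TCP) lies midway between the tips of the shut fingers; the grasp point (between the pads) lies 19 mm behind it; z points along the fingers, y is the direction in which the jaws open and shut (so a half turn about z gives the same grasp; the last joint's range is limited). The gripper opens to 93 mm and grips with 3 to 60 N. Pads are 15 mm wide; open, the fingers measure 128 mm over their backs; the gripper's body (75 mm by 188 mm) begins 65 mm behind the grasp point.
Start: joints at [1.144, 0.259, 1.535, -0, 1.348, -0.203], TCP at [0.122, 0.536, 0.219] pointing down, gripper open.
Joint ranges: [-3.14, 3.14], [-0.91, 2.08], [0.19, 2.58], [-1.22, 4.36], [0.22, 2.71], [-3.12, 3.12]. Speed limits (rad/s): [2.57, 2.57, 3.14, 3.14, 3.14, 3.14].

INTERFACE

Orientations are given as a unit quaternion [w, x, y, z].
In Python, from station import sense, snapshot, camera_model, job_done gives the robot as it stands. The module is installed in compiled form; this text tells all that it offers.
- The arm moves only by the shell command python3 -m pendant 'ROWS' [FORCE]. ROWS is JSON, a list of rows, each a list of 3 entries, a list of its own where there are three numbers: the shift along the tool's x, y, z in m, then the turn, a rotation vector about the tool's x, y, z in rad, then the opening in per cent of the stroke, from 0 (shut) to 100 (fully open). In form: [[[dx, dy, dz], [wx, wy, wz], hand], ...]. A call has 1 to 12 rows; each row is the pose to reach, as a shift and turn from the pose commanded when the call began, along the tool's axes at that moment; what a row does not reach only later rows make up. A row lasts 1/8 s, in which the tool goes at most 62.5 mm and 10.7 degrees, less where a joint would pass 70% of its speed; a pose out of reach is approached as far as the arm can. A call with a gripper value outside its range is refused whole. The fingers move at their own pace and stop on an object; FORCE is the grip in N (left out, the last holds). Time passes only in rows, so rows that repeat a pose let the fingers close. It gives the time, the measured TCP pose, the force and the opening at its end, in the units of the state.
- sense(): the state, without advancing time (a new reading comes with each control period).
- snapshot(name): name is "side" or "top" or "wrist"; returns (picture, depth): 420x560x3 uint8, red, green, blue; 420x560 float32, m along the optical axis (not along the pixel's ray), 0 where there is no reading.
- camera_model(name): a dict with "fov_y" (degrees; the focal length in pixels is half the picture's height over the tangent of half this angle, whatever the lens; pixels are square), "cx", "cy" (the principal point, pixels), "rvec" (rotation vector, rad) and "tvec" (3), from world to camera coordinates, as OpenCV has them; the wrist camera has in their place "mount" (4x4, takes a point from camera to tool coordinates, whose origin is the TCP and whose axes are the flange's). Camera axes: x right, y down, z forward; pixel columns grow to the right and rows downward; lengths in m; the calibration is good to about 2 mm. A picture is of the moment at which its call begins: read the wrist's pose just before it. camera_model takes no time and is no camera call.
- job_done(): hands the job in, once; it reports no verdict.
The state is a dict: "time": time; "joints": joint angles; "qvel": joint speeds; "joint_torque": joint torques, N m; "tcp_pos": TCP position; "ee_rot": TCP orientation; "force": force on the tool from outside, world axes, zero at the start; "moment": the same for the moment, N m; "grip_width": opening from 0.0 (shut) to 1.0 (fully open).
Only numpy, scipy, OpenCV 4.12 (cv2) and the standard library are available. Lean on these libraries where they do the work, as an engineer would, in place of code of your own. Each camera call takes 0.05 s, during which the arm holds its last target.

## Working session

There is one attempt and no reset: what is moved stays moved. The work goes in short steps, Python scripts to look and compute and a shell command to move; the robot and the scene stay as the last step left them, time stands still between calls to the robot, and variables do not carry over. Pictures are saved under pics/ and viewed, and the job is handed in when it is done.

```bash
mkdir -p pics; ls
python3 - <<'E'
from station import *
import cv2,numpy as np
print(sense())
for n in ("side","top","wrist"):
    m=camera_model(n); print(n,{k:np.round(v,4).tolist() if not isinstance(v,str) else v for k,v in m.items()})
    p,d=snapshot(n); cv2.imwrite(f"pics/{n}0.png",p[:,:,::-1]); np.save(f"pics/{n}0d.npy",d); np.save(f"pics/{n}0p.npy",p)
E
```

```text
pics
{'time': 0.0, 'joints': array([ 1.14423675e+00,  2.59327597e-01,  1.53609345e+00,  1.38164789e-05,
        1.34795958e+00, -2.02792029e-01]), 'qvel': array([-1.50698681e-04, -7.55626415e-04,  1.48885513e-04,  1.11519725e-04,
       -1.17860382e-04,  2.73372787e-05]), 'joint_torque': array([-1.07722241e-05, -4.37304103e+01, -2.84007257e+01,  7.18623167e-02,
        4.09828650e-02, -1.30528701e-04]), 'tcp_pos': array([0.1217877 , 0.53579352, 0.21782182]), 'ee_rot': array([-2.83101340e-04,  1.11651970e-01,  9.93746969e-01, -8.48003644e-04]), 'force': array([-0.82614311, -0.5270909 ,  1.10659986]), 'moment': array([ 0.00917038, -0.01275487, -0.00569332]), 'grip_width': 0.996527790145752}
side {'fov_y': 45.622, 'cx': 277.298, 'cy': 208.1012, 'rvec': [0.2187, -2.6526, 1.4797], 'tvec': [0.5304, 0.1663, 1.4099]}
top {'fov_y': 52.7933, 'cx': 278.4898, 'cy': 219.8196, 'rvec': [2.1631, -2.1142, 0.1762], 'tvec': [-0.0917, 0.5483, 1.2301]}
wrist {'fov_y': 61.0923, 'cx': 272.5826, 'cy': 209.156, 'mount': [[0.0003, -0.9711, -0.2386, 0.066], [1.0, 0.0004, -0.0, 0.0015], [0.0001, -0.2386, 0.9711, -0.1671], [0.0, 0.0, 0.0, 1.0]]}
```

View pics/top0.png

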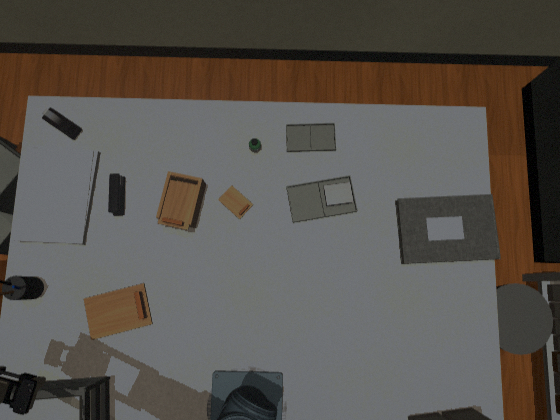

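View pics/side0.png

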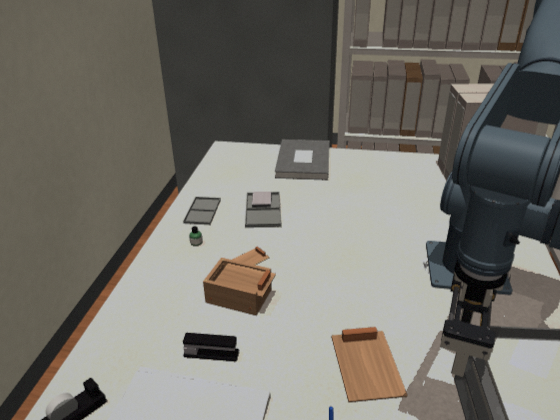

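View pics/wrist0.png

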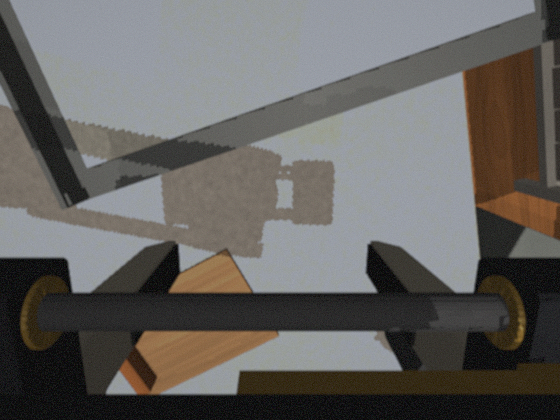

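```bash
cat > h.py <<'E'
import numpy as np,cv2
from scipy.spatial.transform import Rotation as R
from station import *
def cam(n):
    m=camera_model(n); f=210/np.tan(np.radians(m['fov_y'])/2)
    if n!='wrist':
        Rw=cv2.Rodrigues(np.array(m['rvec'],float))[0]; t=np.array(m['tvec'],float)
        return f,m['cx'],m['cy'],Rw.T,-Rw.T@t
    s=sense(); M=np.array(m['mount']); q=s['ee_rot']; Rt=R.from_quat(q,scalar_first=True).as_matrix()
    return f,m['cx'],m['cy'],Rt@M[:3,:3],Rt@M[:3,3]+s['tcp_pos']
def plane(c,uv,z):
    f,cx,cy,Rc,o=c; uv=np.atleast_2d(uv).astype(float)
    d=np.c_[(uv[:,0]-cx)/f,(uv[:,1]-cy)/f,np.ones(len(uv))]@Rc.T
    return o+d*((z-o[2])/d[:,2])[:,None]
def cloud(c,d):
    f,cx,cy,Rc,o=c; v,u=np.indices(d.shape)
    P=np.stack([(u-cx)/f*d,(v-cy)/f*d,d],-1)@Rc.T+o
    P[d==0]=np.nan; return P
def proj(c,P):
    f,cx,cy,Rc,o=c; p=(np.atleast_2d(P)-o)@Rc
    return np.c_[f*p[:,0]/p[:,2]+cx,f*p[:,1]/p[:,2]+cy]
E
python3 - <<'E'
from h import *
p=np.load('pics/top0p.npy'); d=np.load('pics/top0d.npy'); c=cam('top')
g=np.clip(p[160:245,140:260].astype(float)*1.8,0,255).astype(np.uint8)
cv2.imwrite('pics/top0z.png',cv2.resize(g,None,fx=6,fy=6,interpolation=cv2.INTER_CUBIC)[:,:,::-1])
P=cloud(c,d); np.set_printoptions(precision=3,suppress=True,linewidth=200)
for uv in [(180,200),(175,222),(305,203),(340,193),(254,145),(117,195),(118,312),(236,202),(280,280),(445,230),(310,138)]: print(uv,P[uv[1],uv[0]])
p=np.load('pics/side0p.npy')
g=p[180:320,180:320]
cv2.imwrite('pics/side0z.png',cv2.resize(g,None,fx=4,fy=4,interpolation=cv2.INTER_CUBIC)[:,:,::-1])
E
```

```text
(180, 200) [0.6   0.216 0.063]
(175, 222) [0.53  0.222 0.084]
(305, 203) [ 0.613 -0.161  0.002]
(340, 193) [ 0.643 -0.268  0.021]
(254, 145) [0.787 0.003 0.036]
(117, 195) [0.613 0.409 0.054]
(118, 312) [0.266 0.394 0.007]
(236, 202) [0.61  0.055 0.004]
(280, 280) [ 0.372 -0.088  0.005]
(445, 230) [ 0.533 -0.585  0.032]
(310, 138) [ 0.825 -0.174  0.004]
```

View pics/top0z.png

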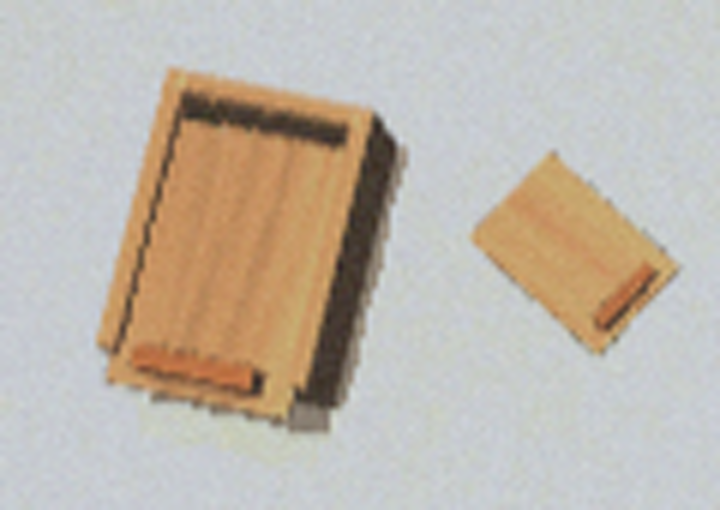

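View pics/side0z.png

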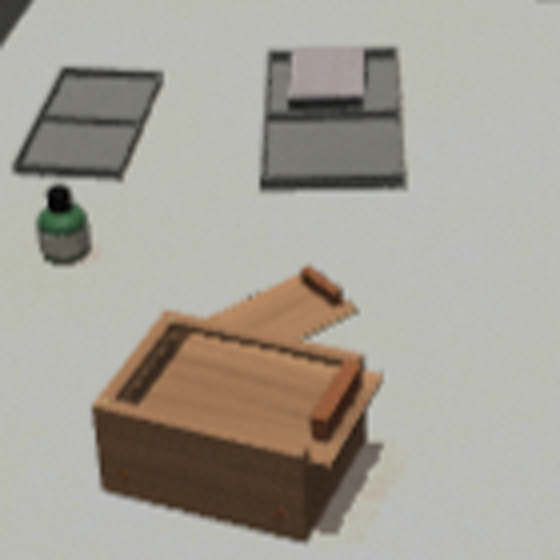

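Run:
```python
from h import *
np.set_printoptions(precision=4,suppress=True,linewidth=200)
c=cam('top')
z=lambda a:np.array(a)/6+[140,160]
# box: rear top corners z=.072, front lip corners; 
q=plane(c,z([(172,70),(378,112),(337,403),(100,347)]),.072); print('box top',q)
print(np.linalg.norm(np.diff(q[:,:2],axis=0,append=q[:1,:2]),axis=1))
for a,b in((3,0),(2,1)): v=q[b]-q[a]; print(np.degrees(np.arctan2(v[1],v[0])))
v=q[0]-q[1]; print(np.degrees(np.arctan2(v[1],v[0]))-90, q[:,:2].mean(0))
b=plane(c,z([(137,345),(258,370)]),.085); v=b[0]-b[1]; print('bar',b,np.degrees(np.arctan2(v[1],v[0]))-90,np.linalg.norm(v))
# tray: 
p=np.load('pics/top0p.npy'); g=cv2.cvtColor(p,cv2.COLOR_RGB2HSV)
roi=np.zeros(g.shape[:2],np.uint8); roi[165:232,278:365]=1
bgv=np.median(g[240:260,300:350,2]); print('bg',bgv)
m=((np.abs(g[...,2].astype(float)-bgv)>14)&(roi>0)).astype(np.uint8)
m=cv2.morphologyEx(m,cv2.MORPH_CLOSE,np.ones((3,3)))
cs,_=cv2.findContours(m,cv2.RETR_EXTERNAL,cv2.CHAIN_APPROX_NONE); k=max(cs,key=cv2.contourArea)
k=plane(c,k[:,0],.014)[:,:2]
r=cv2.minAreaRect((k*1000).astype(np.float32)); print('tray',r,cv2.boxPoints(r))
e=np.clip(p[160:235,275:370].astype(float)*1.8,0,255).astype(np.uint8)
cv2.imwrite('pics/trayz.png',cv2.resize(e,None,fx=6,fy=6,interpolation=cv2.INTER_CUBIC)[:,:,::-1])
```

```text
box top [[0.6843 0.2534 0.072 ]
 [0.6652 0.1494 0.072 ]
 [0.5183 0.162  0.072 ]
 [0.5433 0.2797 0.072 ]]
[0.1057 0.1474 0.1203 0.1434]
-10.561148721580325
-4.882908357774639
-10.436378237985522 [0.6028 0.2111]
bar [[0.5426 0.258  0.085 ]
 [0.5317 0.1986 0.085 ]] -10.4112656905817 0.0604074992072104
bg 116.0
tray ((625.01025390625, -211.249267578125), (121.8283920288086, 206.4688262939453), 11.297951698303223) [[ 545.0517 -121.9491]
 [ 585.5013 -324.4169]
 [ 704.9688 -300.5494]
 [ 664.5192  -98.0816]]
```

View pics/trayz.png

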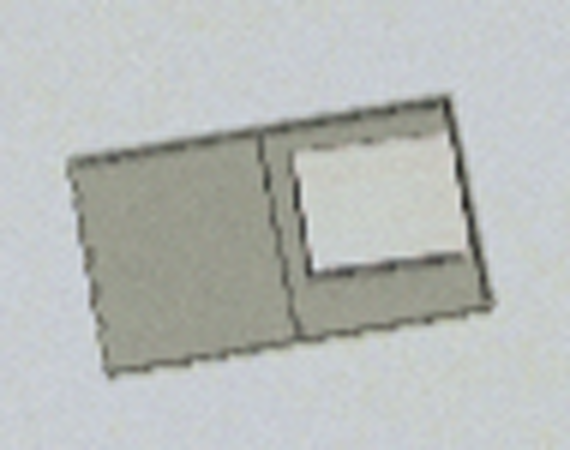

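```bash
cat >> h.py <<'E'
np.set_printoptions(precision=4,suppress=True,linewidth=200)
def down(h):  # tool down, jaw (y) heading h deg
    h=np.radians(h); y=np.array([np.cos(h),np.sin(h),0]); z=np.array([0,0,-1.]); x=np.cross(y,z)
    return np.c_[x,y,z]
def go(p,Rt,s=None):
    s=s or sense(); R0=R.from_quat(s['ee_rot'],scalar_first=True).as_matrix()
    d=R0.T@(np.array(p)-s['tcp_pos']); w=R.from_matrix(R0.T@Rt).as_rotvec()
    print('shift',d.round(4),'turn',w.round(4),'rows',np.linalg.norm(d)/.0625,np.degrees(np.linalg.norm(w))/10.7)
def st():
    s=sense(); R0=R.from_quat(s['ee_rot'],scalar_first=True).as_matrix()
    print('t',s['time'],'tcp',s['tcp_pos'],'F',s['force'],'grip',s['grip_width'],'\nj',s['joints'],'jaw',np.degrees(np.arctan2(R0[1,1],R0[0,1])).round(2),'z',R0[:,2])
E
python3 - <<'E'
from h import *
go([.51,.21,.25],down(-10.4));
E
```

```text
shift [-0.4508 -0.2317 -0.0318] turn [-0.0013  0.0008  1.5285] rows 8.125196484194094 8.18484304321197
```

```bash
python3 -m pendant '[[[-0.45,-0.232,-0.032],[0,0,1.5285],50],[[-0.45,-0.232,-0.032],[0,0,1.5285],50],[[-0.45,-0.232,-0.032],[0,0,1.5285],50],[[-0.45,-0.232,-0.032],[0,0,1.5285],50],[[-0.45,-0.232,-0.032],[0,0,1.5285],50],[[-0.45,-0.232,-0.032],[0,0,1.5285],50],[[-0.45,-0.232,-0.032],[0,0,1.5285],50],[[-0.45,-0.232,-0.032],[0,0,1.5285],50],[[-0.45,-0.232,-0.032],[0,0,1.5285],50],[[-0.45,-0.232,-0.032],[0,0,1.5285],50],[[-0.45,-0.232,-0.032],[0,0,1.5285],50],[[-0.45,-0.232,-0.032],[0,0,1.5285],50]]'
python3 - <<'E'
from h import *
st()
c=cam('wrist'); p,d=snapshot('wrist'); cv2.imwrite('pics/w1.png',p[:,:,::-1]); np.savez('pics/w1.npz',p=p,d=d,c=np.array(c,dtype=object))
E
```

```text
time: 1.65
tcp_pos: [0.5082, 0.2114, 0.2508]
ee_rot: [-0.0, 0.767, 0.641, 0.0]
force: [-0.3, 0.0, 0.4]
grip_width: 0.501
t 1.65 tcp [0.5082 0.2114 0.2508] F [-0.3066  0.0384  0.3885] grip 0.5006179376733191 
j [0.1914 0.24   1.4806 0.0002 1.421  0.3701] jaw -10.24 z [-0.0001  0.0002 -1.    ]
```

View pics/w1.png

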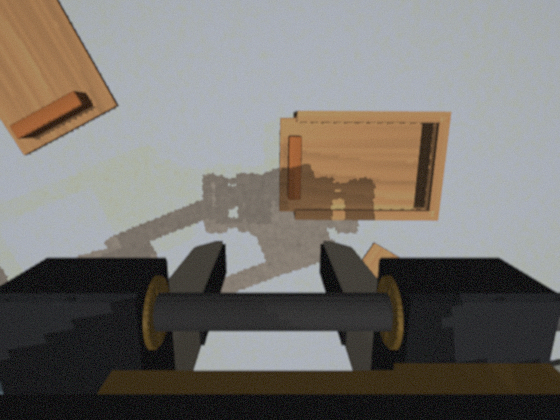

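Run:
```python
from h import *
a=np.load('pics/w1.npz',allow_pickle=True); c=tuple(a['c']); p=a['p']
b=p[95:235,265:465]; cv2.imwrite('pics/w1z.png',cv2.resize(b,None,fx=4,fy=4,interpolation=cv2.INTER_CUBIC)[:,:,::-1])
g=cv2.cvtColor(p,cv2.COLOR_RGB2HSV)[120:215,280:310]
m=((p[...,0].astype(float)/(p[...,2].astype(float)+1)>2.9)).astype(np.uint8); m[:, :280]=0;m[:,312:]=0;m[:115]=0;m[225:]=0
cs,_=cv2.findContours(m,cv2.RETR_EXTERNAL,cv2.CHAIN_APPROX_NONE); k=max(cs,key=cv2.contourArea); print(cv2.boundingRect(k),cv2.contourArea(k))
r=cv2.minAreaRect((plane(c,k[:,0],.085)[:,:2]*1000).astype(np.float32)); print(r)
q=plane(c,[(296,112),(450,112),(438,220),(298,219)],.072)[:,:2]; print(q,np.linalg.norm(np.diff(q,axis=0,append=q[:1]),axis=1))
v=q[1]-q[2]; print(np.degrees(np.arctan2(v[1],v[0]))-90)
```

```text
(294, 146, 6, 9) 2.5
((538.4392700195312, 248.3301239013672), (3.868513345718384, 6.571495532989502), 35.50872039794922)
[[0.543  0.2823]
 [0.685  0.2567]
 [0.6668 0.1532]
 [0.5281 0.1792]] [0.1443 0.1051 0.1411 0.1041]
-9.96761121244009
```

View pics/w1z.png

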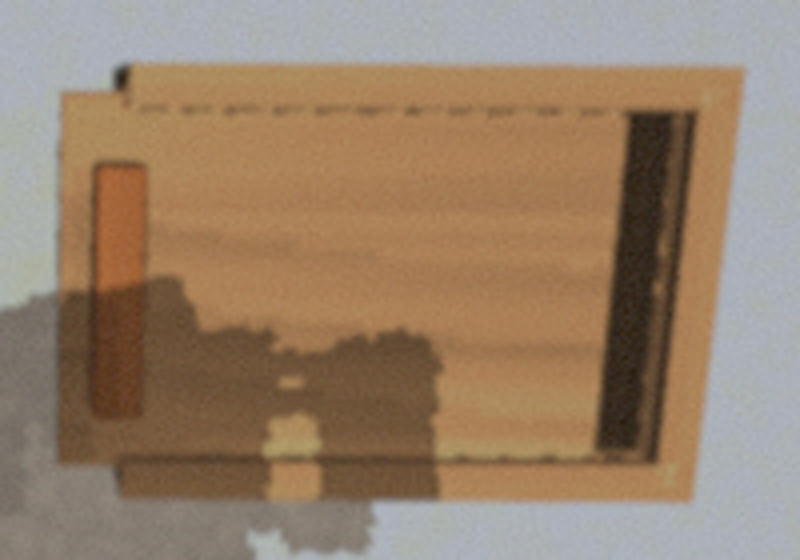

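Run:
```python
from h import *
a=np.load('pics/w1.npz',allow_pickle=True); c=tuple(a['c'])
z=lambda u:np.array(u)/4+[265,95]
q=plane(c,z([(94,163),(147,163),(141,418),(92,416)]),.085)[:,:2]; print(q,q.mean(0),np.linalg.norm(np.diff(q,axis=0,append=q[:1]),axis=1))
for i,j in((0,3),(1,2)): v=q[i]-q[j]; print(np.degrees(np.arctan2(v[1],v[0]))-90)
ct=cam('top'); q=plane(ct,np.array([(135,345),(258,368),(252,391),(133,368)])/6+[140,160],.085)[:,:2]; print('top',q.mean(0))
m=q.mean(0)
go([.535,.231,.11],down(-10.3)); go([.535,.231,.067],down(-10.3))
```

```text
[[0.532  0.2626]
 [0.5439 0.2605]
 [0.533  0.2017]
 [0.5216 0.2042]] [0.5326 0.2322] [0.0121 0.0598 0.0117 0.0593]
-10.069032369507838
-10.470672338313747
top [0.532  0.2294]
shift [0.0241 0.0227 0.1409] turn [ 0.     -0.0002  0.0008] rows 2.314983274100938 0.004268000360232716
shift [0.0241 0.0227 0.1839] turn [ 0.     -0.0002  0.0008] rows 2.9888714680875417 0.004268000360232716
```

```bash
python3 -m pendant '[[[0.0236,0.0202,0.05],[0,0,0],40],[[0.0236,0.0202,0.11],[0,0,0],40],[[0.0236,0.0202,0.15],[0,0,0],40],[[0.0236,0.0202,0.165],[0,0,0],40],[[0.0236,0.0202,0.172],[0,0,0],40],[[0.0236,0.0202,0.172],[0,0,0],40]]'
python3 - <<'E'
from h import *
st()
c=cam('wrist'); p,d=snapshot('wrist'); cv2.imwrite('pics/w2.png',p[:,:,::-1])
E
```

```text
time: 2.45
tcp_pos: [0.5343, 0.2301, 0.0799]
ee_rot: [0.0, 0.768, 0.64, 0.001]
force: [-0.2, 0.4, 0.2]
grip_width: 0.399
t 2.45 tcp [0.5343 0.2301 0.0799] F [-0.1662  0.3766  0.1519] grip 0.39929651570151553 
j [0.2151 0.4383 1.6378 0.     1.0634 0.3962] jaw -10.38 z [ 0.002   0.0004 -1.    ]
```

View pics/w2.png

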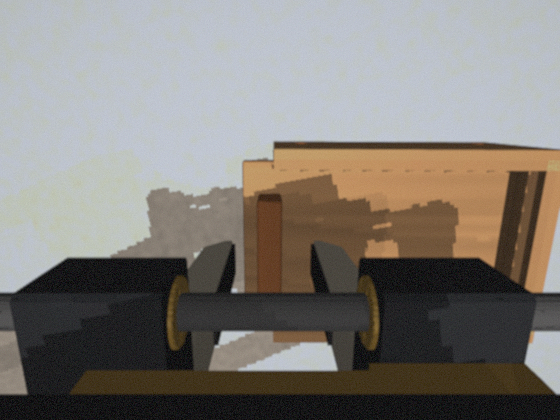

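```bash
python3 -m pendant '[[[0,-0.001,0.008],[0,0,0],40],[[0,-0.001,0.012],[0,0,0],40],[[0,-0.001,0.012],[0,0,0],40],[[0,-0.001,0.012],[0,0,0],0],[[0,-0.001,0.012],[0,0,0],0],[[0,-0.001,0.012],[0,0,0],0],[[0,-0.001,0.012],[0,0,0],0]]' 35
python3 -c "
from h import *
st()"
```

```text
time: 3.38
tcp_pos: [0.5326, 0.23, 0.0668]
ee_rot: [0.0, 0.768, 0.64, 0.0]
force: [0.7, -0.5, 0.0]
grip_width: 0.127
t 3.375 tcp [0.5326 0.23   0.0668] F [ 0.7322 -0.4652  0.0082] grip 0.12700651239510677 
j [ 0.2155  0.4522  1.6531 -0.      1.036   0.397 ] jaw -10.4 z [ 0.0002  0.     -1.    ]
```

```bash
python3 -m pendant '[[[0,-0.004,-0.0008],[0,0,0],0],[[0,-0.014,-0.0008],[0,0,0],0],[[0,-0.027,-0.0008],[0,0,0],0],[[0,-0.04,-0.0008],[0,0,0],0],[[0,-0.04,-0.0008],[0,0,0],0]]'
python3 -c "
from h import *
st()"
```

```text
time: 4.0
tcp_pos: [0.4915, 0.2375, 0.0675]
ee_rot: [-0.0, 0.768, 0.641, -0.0]
force: [-0.2, 0.3, -1.0]
grip_width: 0.128
t 4.0 tcp [0.4915 0.2375 0.0675] F [-0.2106  0.3483 -0.9988] grip 0.128437518886996 
j [0.2456 0.3999 1.7382 0.0001 1.0045 0.4261] jaw -10.34 z [-0.0009 -0.0002 -1.    ]
```

```bash
python3 -m pendant '[[[0,-0.015,0],[0,0,0],0],[[0,-0.03,0],[0,0,0],0],[[0,-0.045,0],[0,0,0],0],[[0,-0.06,0],[0,0,0],0],[[0,-0.075,0],[0,0,0],0],[[0,-0.09,0],[0,0,0],0],[[0,-0.105,0],[0,0,0],0],[[0,-0.105,0],[0,0,0],0]]'
python3 - <<'E'
from h import *
st()
p,d=snapshot('side'); cv2.imwrite('pics/s3.png',p[:,:,::-1])
p,d=snapshot('wrist'); cv2.imwrite('pics/w3.png',p[:,:,::-1])
E
```

```text
time: 5.0
tcp_pos: [0.3885, 0.2563, 0.0674]
ee_rot: [-0.0, 0.768, 0.641, -0.0]
force: [0.9, -0.1, -0.8]
grip_width: 0.126
t 5.0 tcp [0.3885 0.2563 0.0674] F [ 0.879  -0.1208 -0.7773] grip 0.12628831303424992 
j [0.3427 0.276  1.9315 0.0001 0.9349 0.5232] jaw -10.34 z [-0.0007 -0.0002 -1.    ]
```

View pics/s3.png

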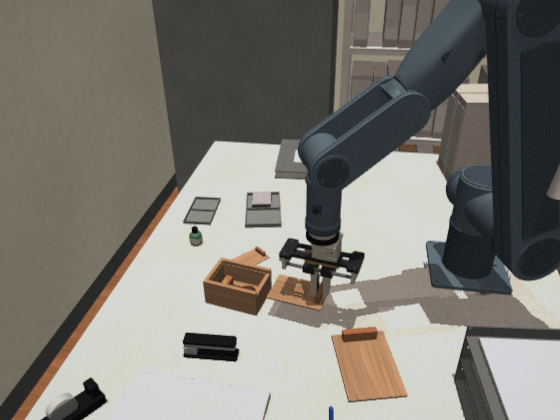

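View pics/w3.png

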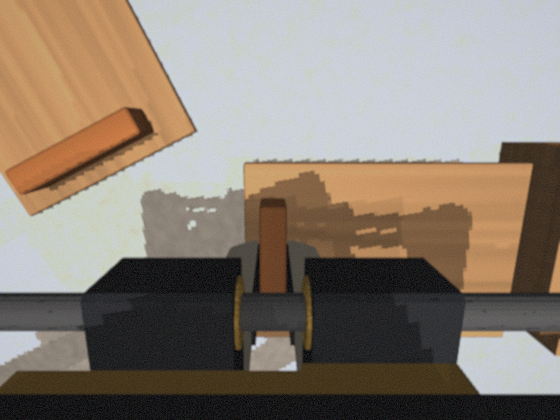

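```bash
python3 -m pendant '[[[0,0,0.02],[0,0,0],0],[[0,0,0.04],[0,0,0],0],[[0,0,0.052],[0,0,0],0],[[0,0,0.057],[0,0,0],0],[[0,0,0.057],[0,0,0],0]]'
python3 -m pendant '[[[0,0,0.001],[0,0,0],0],[[0,0,0.002],[0,0,0],0],[[0,0,0.002],[0,0,0],0]]'
python3 - <<'E'
from h import *
st()
p,d=snapshot('side'); cv2.imwrite('pics/s4.png',cv2.resize(p[180:320,220:360],None,fx=4,fy=4)[:,:,::-1])
E
```

```text
time: 5.72
tcp_pos: [0.3901, 0.2561, 0.0104]
ee_rot: [-0.0, 0.768, 0.64, -0.0]
force: [0.1, 0.7, -1.0]
grip_width: 0.127
time: 6.1
tcp_pos: [0.39, 0.2562, 0.0087]
ee_rot: [0.0, 0.768, 0.64, 0.0]
force: [0.1, 0.0, -0.3]
grip_width: 0.127
t 6.1 tcp [0.39   0.2562 0.0087] F [ 0.1496  0.0397 -0.3384] grip 0.12682118173770301 
j [ 0.3415  0.3728  1.9839 -0.      0.7845  0.5229] jaw -10.39 z [ 0.0004  0.0001 -1.    ]
```

View pics/s4.png

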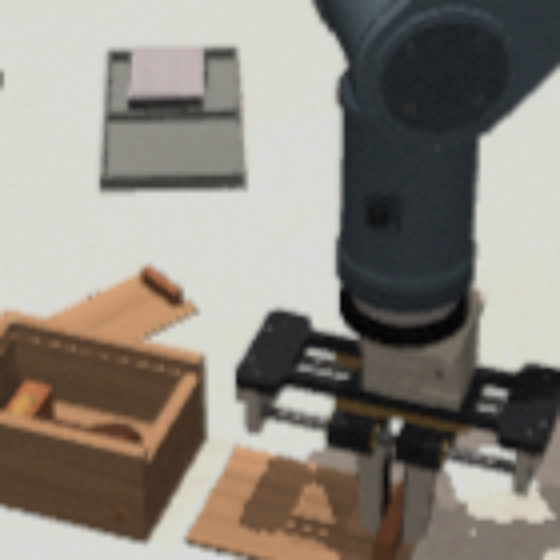

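Force change shows contact is beginning; lower in half-mm steps until seated.

```bash
python3 -m pendant '[[[0,0,0.0007],[0,0,0],0],[[0,0,0.0014],[0,0,0],0],[[0,0,0.0014],[0,0,0],0]]'
python3 -c "
from h import *
st()"
```

```text
time: 6.52
tcp_pos: [0.3898, 0.2561, 0.007]
ee_rot: [-0.0, 0.768, 0.64, -0.0]
force: [0.3, -0.1, -1.0]
grip_width: 0.125
t 6.525 tcp [0.3898 0.2561 0.007 ] F [ 0.3045 -0.0549 -0.9648] grip 0.12498382833369528 
j [ 0.3415  0.3759  1.9851 -0.      0.7808  0.5229] jaw -10.4 z [-0.0001 -0.0001 -1.    ]
```

```bash
python3 -m pendant '[[[0,0,0.0006],[0,0,0],0],[[0,0,0.0006],[0,0,0],0]]'
python3 -m pendant '[[[0,0,0.0006],[0,0,0],0],[[0,0,0.0006],[0,0,0],0]]'
python3 -c "
from h import *
st()"
```

```text
time: 6.78
tcp_pos: [0.3899, 0.2561, 0.0067]
ee_rot: [0.0, 0.768, 0.64, 0.0]
force: [-1.7, -1.5, 3.6]
grip_width: 0.13
time: 7.02
tcp_pos: [0.3899, 0.2561, 0.0067]
ee_rot: [0.0, 0.768, 0.64, 0.0]
force: [-4.2, -2.5, 11.7]
grip_width: 0.126
t 7.025 tcp [0.3899 0.2561 0.0067] F [-4.1676 -2.4961 11.6657] grip 0.12605114193250724 
j [ 0.3415  0.3763  1.9855 -0.0001  0.7795  0.5229] jaw -10.39 z [ 0.0004  0.     -1.    ]
```

```bash
python3 -m pendant '[[[0,0,-0.0008],[0,0,0],0],[[0,0,-0.0008],[0,0,0],16],[[0,0,-0.0008],[0,0,0],25],[[0,0,-0.0008],[0,0,0],30],[[0,0,-0.0008],[0,0,0],30],[[0,0,-0.02],[0,0,0],30],[[0,0,-0.06],[0,0,0],30],[[0,0,-0.1],[0,0,0],30],[[0,0,-0.14],[0,0,0],30]]'
python3 - <<'E'
from h import *
st()
go([.59,.2,.25],down(-10.3))
go([.59,.2,.25],down(79.7))
E
```

```text
time: 8.15
tcp_pos: [0.3896, 0.256, 0.1471]
ee_rot: [-0.0, 0.768, 0.64, -0.0]
force: [1.0, 0.1, 1.4]
grip_width: 0.299
t 8.15 tcp [0.3896 0.256  0.1471] F [0.967  0.1048 1.3774] grip 0.29850795549047665 
j [ 0.3414  0.1733  1.8328 -0.      1.1357  0.523 ] jaw -10.4 z [-0.0002 -0.0001 -1.    ]
shift [-0.0189  0.2072 -0.103 ] turn [-0.0001  0.0001 -0.0018] rows 3.7139021990266095 0.009492046118022818
shift [-0.0189  0.2072 -0.103 ] turn [-0.0002 -0.     -1.5726] rows 3.7139021990266095 8.420662808121058
```

```bash
python3 -m pendant '[[[-0.022,0.05,-0.1],[0,0,-0.2],30],[[-0.022,0.11,-0.1],[0,0,-0.4],30],[[-0.022,0.17,-0.1],[0,0,-0.6],30],[[-0.022,0.23,-0.1],[0,0,-0.8],30],[[-0.022,0.236,-0.1],[0,0,-1.0],30],[[-0.022,0.236,-0.1],[0,0,-1.2],30],[[-0.022,0.236,-0.1],[0,0,-1.4],30],[[-0.022,0.236,-0.1],[0,0,-1.5726],30],[[-0.022,0.236,-0.1],[0,0,-1.5726],30],[[-0.022,0.236,-0.1],[0,0,-1.5726],30]]'
python3 - <<'E'
from h import *
st()
c=cam('wrist'); p,d=snapshot('wrist'); cv2.imwrite('pics/w5.png',p[:,:,::-1]); np.savez('pics/w5.npz',p=p,d=d,c=np.array(c,dtype=object))
E
```

```text
time: 9.4
tcp_pos: [0.6179, 0.1919, 0.2455]
ee_rot: [-0.0, 0.09, 0.996, -0.0]
force: [0.4, -0.3, -0.2]
grip_width: 0.303
t 9.4 tcp [0.6179 0.1919 0.2455] F [ 0.3841 -0.2523 -0.2056] grip 0.30277776907806164 
j [ 0.129   0.4214  1.2364 -0.      1.4844 -1.2614] jaw 79.66 z [-0.0006 -0.0001 -1.    ]
```

View pics/w5.png

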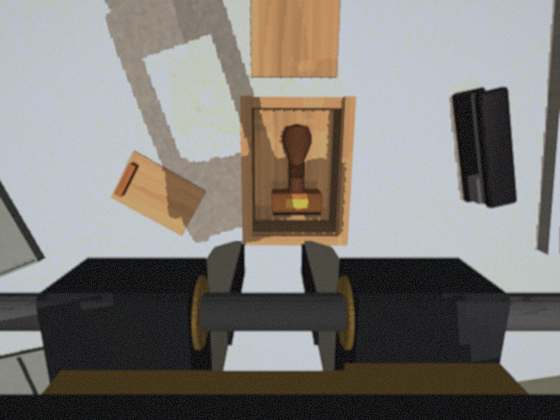

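Run:
```python
from h import *
a=np.load('pics/w5.npz',allow_pickle=True); p=a['p']
g=np.clip(p[90:250,235:365].astype(float)*2,0,255).astype(np.uint8); cv2.imwrite('pics/w5z.png',cv2.resize(g,None,fx=4.6,fy=3.75*1.0,interpolation=cv2.INTER_CUBIC)[:,:,::-1])
```

```text
(no output)
```

View pics/w5z.png

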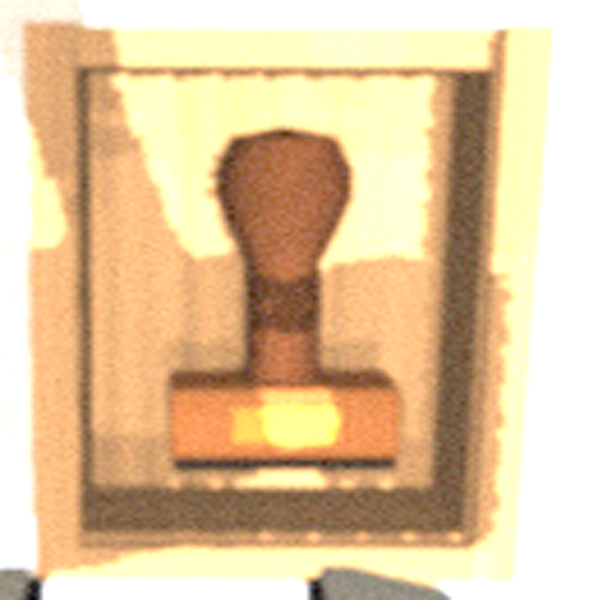

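Run:
```python
from h import *
a=np.load('pics/w5.npz',allow_pickle=True); c=tuple(a['c'])
z=lambda u:np.array(u)/[4.6,3.75]+[235,90]
f=plane(c,z([(171,387),(400,387),(395,464),(176,464)]),.042); print(f[:,:2],np.linalg.norm(np.diff(f,axis=0,append=f[:1]),axis=1))
w=plane(c,z([(248,330),(322,330),(285,330),(284,130)]),.026); print(w[:,:2],np.linalg.norm(w[0]-w[1]))
m=(f[2]+f[3])/2; v=w[3]-m; print('rub',m,'axis heading',np.degrees(np.arctan2(v[1],v[0])),np.linalg.norm(v[:2]))
v=f[0]-f[1]; print(np.degrees(np.arctan2(v[1],v[0])))
v=f[3]-f[2]; print(np.degrees(np.arctan2(v[1],v[0])))
b=plane(c,z([(28,20),(552,28),(515,578),(40,575)]),.072); print('box',b[:,:2],b.mean(0))
l=plane(c,[(251,76),(339,77)],.005);v=l[1]-l[0];print('lid rear',l,np.linalg.norm(v))
d=a['d'];P=cloud(c,d); print('stamp z',P[205,290],P[140,297],'lid z',P[30:75:10,260:330:20,2])
```

```text
[[0.6255 0.1915]
 [0.635  0.2434]
 [0.657  0.239 ]
 [0.6479 0.1886]] [0.0528 0.0225 0.0512 0.0225]
[[0.6153 0.212 ]
 [0.6184 0.2293]
 [0.6168 0.2206]
 [0.5607 0.2297]] 0.017617506830505444
rub [0.6525 0.2138 0.042 ] axis heading 170.17457514960643 0.09311246015356012
-100.31754867703002
-100.31677108621781
box [[0.525  0.181 ]
 [0.5455 0.2832]
 [0.6848 0.2575]
 [0.6652 0.1551]] [0.6051 0.2192 0.072 ]
lid rear [[0.5018 0.1908 0.005 ]
 [0.5198 0.2842 0.005 ]] 0.09511871834405591
stamp z [0.6412 0.2079 0.0436] [0.5755 0.2264 0.0428] lid z [[0.0067 0.0054 0.0051 0.0058]
 [0.0063 0.0052 0.0048 0.0058]
 [0.0074 0.0077 0.0084 0.0061]
 [0.0059 0.0066 0.0054 0.0067]
 [0.0063 0.0053 0.0069 0.0068]]
```

Run:
```python
from h import *
go([.611,.2205,.08],down(79.8)); go([.611,.2205,.0125],down(79.8))
```

```text
shift [0.0119 0.0269 0.1656] turn [-0.0002 -0.0005 -0.0033] rows 2.690890926277379 0.017782684020546616
shift [0.0118 0.027  0.2331] turn [-0.0002 -0.0005 -0.0033] rows 3.7589584976508554 0.017782684020546616
```

```bash
python3 -m pendant '[[[0.012,0.027,0.03],[0,0,-0.003],35],[[0.012,0.027,0.08],[0,0,-0.003],35],[[0.012,0.027,0.12],[0,0,-0.003],35],[[0.012,0.027,0.155],[0,0,-0.003],35],[[0.012,0.027,0.165],[0,0,-0.003],35],[[0.012,0.027,0.165],[0,0,-0.003],35]]'
python3 - <<'E'
from h import *
st()
go([.611,.2205,.0125],down(79.8))
p,d=snapshot('wrist'); cv2.imwrite('pics/w6.png',p[:,:,::-1])
E
```

```text
time: 10.2
tcp_pos: [0.6111, 0.2206, 0.0809]
ee_rot: [-0.0, 0.089, 0.996, -0.0]
force: [-0.0, -0.2, -0.2]
grip_width: 0.351
t 10.2 tcp [0.6111 0.2206 0.0809] F [-0.0057 -0.2106 -0.2464] grip 0.3511639954288047 
j [ 0.1751  0.5457  1.451   0.      1.1455 -1.2184] jaw 79.84 z [-0.0005 -0.0001 -1.    ]
shift [ 0.     -0.0001  0.0684] turn [-0.0002 -0.0005  0.0007] rows 1.0939800268159459 0.004645556530938205
```

View pics/w6.png

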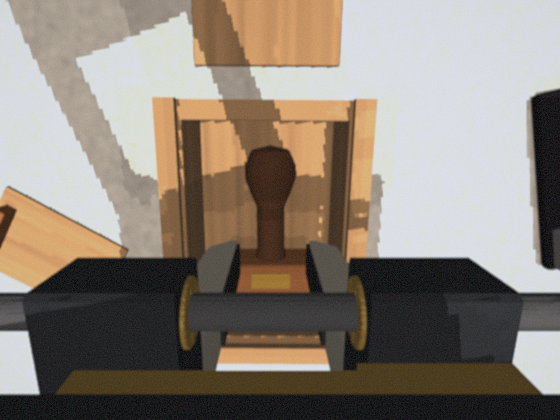

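```bash
python3 -m pendant '[[[0,0,0.02],[0,0,0],35],[[0,0,0.04],[0,0,0],35],[[0,0,0.055],[0,0,0],35],[[0,0,0.064],[0,0,0],35],[[0,0,0.064],[0,0,0],35]]'
python3 -c "
from h import *
st()"
```

```text
time: 10.88
tcp_pos: [0.611, 0.2206, 0.0167]
ee_rot: [-0.0, 0.088, 0.996, -0.0]
force: [0.8, -0.1, -0.4]
grip_width: 0.353
t 10.875 tcp [0.611  0.2206 0.0167] F [ 0.7588 -0.1491 -0.4395] grip 0.3525375704929434 
j [ 0.1751  0.6161  1.5056 -0.      1.0203 -1.219 ] jaw 79.87 z [-0.0004 -0.0001 -1.    ]
```

```bash
python3 -m pendant '[[[0,0,0.0035],[0,0,0],35],[[0,0,0.0035],[0,0,0],35],[[0,0,0.0035],[0,0,0],20],[[0,0,0.0035],[0,0,0],0],[[0,0,0.0035],[0,0,0],0],[[0,0,0.0035],[0,0,0],0]]' 30
python3 -c "
from h import *
st()"
```

```text
time: 11.62
tcp_pos: [0.6112, 0.2206, 0.0136]
ee_rot: [0.0, 0.088, 0.996, 0.0]
force: [-0.7, -0.5, 1.4]
grip_width: 0.182
t 11.625 tcp [0.6112 0.2206 0.0136] F [-0.6573 -0.517   1.409 ] grip 0.18191793346405435 
j [ 0.175   0.6197  1.508  -0.0001  1.0135 -1.219 ] jaw 79.87 z [ 0.0003 -0.     -1.    ]
```

```bash
python3 -m pendant '[[[0,0,-0.005],[0,0,0],0],[[0,0,-0.025],[0,0,0],0],[[0,0,-0.06],[0,0,0],0],[[0,0,-0.1],[0,0,0],0],[[0,0,-0.15],[0,0,0],0],[[0,0,-0.15],[0,0,0],0]]'
python3 - <<'E'
from h import *
st()
p,d=snapshot('side'); cv2.imwrite('pics/s7.png',cv2.resize(p[150:320,180:380],None,fx=3.5,fy=3.5)[:,:,::-1])
p,d=snapshot('wrist'); cv2.imwrite('pics/w7.png',p[:,:,::-1])
th=np.degrees(np.arctan2(-.03,.43)); print(th)
go([.43,-.03,.16],down(th-90))
E
```

```text
time: 12.38
tcp_pos: [0.6138, 0.2213, 0.1687]
ee_rot: [0.005, 0.088, 0.996, 0.001]
force: [0.4, 0.3, -1.3]
grip_width: 0.184
t 12.375 tcp [0.6138 0.2213 0.1687] F [ 0.3792  0.2515 -1.276 ] grip 0.18384024565138155 
j [ 0.1753  0.4687  1.3501  0.0001  1.3132 -1.219 ] jaw 79.89 z [ 0.0095  0.0018 -1.    ]
-3.9909130984297803
shift [ 0.1341 -0.2786  0.0035] turn [ 0.001  -0.0005  3.0346] rows 4.947004626317961 16.249631969125975
```

View pics/s7.png

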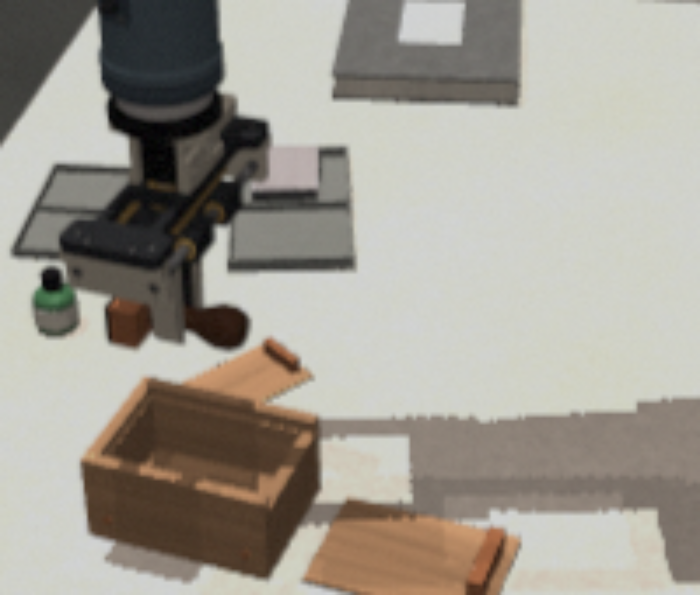

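View pics/w7.png

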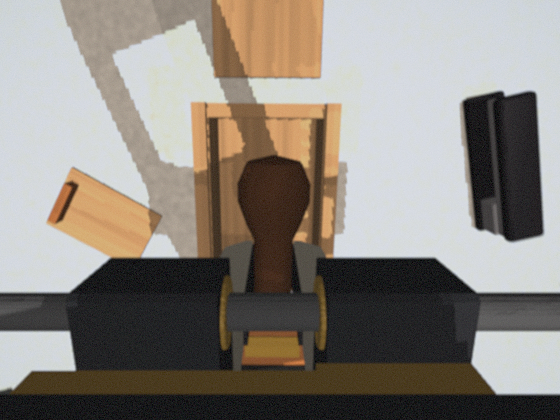

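```bash
python3 -m pendant '[[[0.01,-0.02,0.0],[0,0,0.16],0],[[0.02,-0.045,0.0],[0,0,0.34],0],[[0.03,-0.07,0.0],[0,0,0.52],0],[[0.04,-0.095,0.0],[0,0,0.70],0],[[0.05,-0.12,0.0],[0,0,0.88],0],[[0.06,-0.145,0.0],[0,0,1.06],0],[[0.07,-0.17,0.0],[0,0,1.24],0],[[0.08,-0.195,0.0],[0,0,1.42],0],[[0.09,-0.22,0.0],[0,0,1.6],0],[[0.1,-0.24,0.0],[0,0,1.78],0],[[0.11,-0.26,0.0],[0,0,1.96],0],[[0.11,-0.26,0.0],[0,0,2.0],0]]'
python3 - <<'E'
from h import *
st()
th=np.degrees(np.arctan2(-.03,.43)); 
go([.43,-.03,.1],down(th-90))
E
```

```text
time: 13.98
tcp_pos: [0.4548, -0.0166, 0.1615]
ee_rot: [-0.001, 0.887, 0.462, -0.002]
force: [-0.3, 1.4, -1.6]
grip_width: 0.189
t 13.975 tcp [ 0.4548 -0.0166  0.1615] F [-0.2678  1.3899 -1.5866] grip 0.1893118604204885 
j [-0.2821  0.1407  1.8333 -0.0004  1.172   0.3285] jaw -34.98 z [-0.0042  0.0009 -1.    ]
shift [-0.0251 -0.0124  0.0616] turn [-0.0027  0.0036  1.03  ] rows 1.0827778382917959 5.515278901697032
```

Run:
```python
from h import *
go([.42,-.02,.06],down(-109))
```

```text
shift [-0.0226 -0.0262  0.1017] turn [-0.0023  0.004   1.2919] rows 1.7179866540762438 6.917986251153517
```

```bash
python3 -m pendant '[[[-0.004,-0.004,0.015],[0,0,0.16],0],[[-0.008,-0.008,0.03],[0,0,0.34],0],[[-0.012,-0.012,0.045],[0,0,0.52],0],[[-0.016,-0.016,0.06],[0,0,0.70],0],[[-0.02,-0.02,0.075],[0,0,0.88],0],[[-0.0226,-0.026,0.09],[0,0,1.06],0],[[-0.0226,-0.026,0.101],[0,0,1.24],0],[[-0.0226,-0.026,0.101],[-0.002,0.004,1.292],0],[[-0.0226,-0.026,0.101],[-0.002,0.004,1.292],0],[[-0.0226,-0.026,0.101],[-0.002,0.004,1.292],0]]'
python3 - <<'E'
from h import *
st()
go([.42,-.02,.0036],down(-109))
E
```

```text
time: 15.22
tcp_pos: [0.4222, -0.0196, 0.0618]
ee_rot: [-0.0, 0.987, -0.162, 0.001]
force: [-0.0, -0.5, -0.1]
grip_width: 0.186
t 15.225 tcp [ 0.4222 -0.0196  0.0618] F [-0.0305 -0.5383 -0.0947] grip 0.18592407118225898 
j [-0.3123  0.2152  2.0375  0.0009  0.8863  1.584 ] jaw -108.68 z [ 0.0027 -0.0002 -1.    ]
shift [-0.0021  0.0011  0.0581] turn [-0.0007 -0.0026  0.0056] rows 0.9311613090877568 0.03320098989074763
```

```bash
python3 -m pendant '[[[0,0,0.02],[0,0,0],0],[[0,0,0.04],[0,0,0],0],[[0,0,0.05],[0,0,0],0],[[0,0,0.055],[0,0,0],0],[[0,0,0.055],[0,0,0],0]]'
python3 - <<'E'
from h import *
st()
p,d=snapshot('side'); cv2.imwrite('pics/s8.png',cv2.resize(p[150:320,250:450],None,fx=3.5,fy=3.5)[:,:,::-1])
E
```

```text
time: 15.85
tcp_pos: [0.423, -0.0198, 0.0073]
ee_rot: [-0.0, 0.987, -0.163, 0.002]
force: [-0.3, -0.5, -0.9]
grip_width: 0.185
t 15.85 tcp [ 0.423  -0.0198  0.0073] F [-0.2784 -0.5071 -0.9025] grip 0.18504313462436825 
j [-0.3121  0.3146  2.0893  0.001   0.7338  1.5848] jaw -108.73 z [ 0.0039 -0.0005 -1.    ]
```

View pics/s8.png

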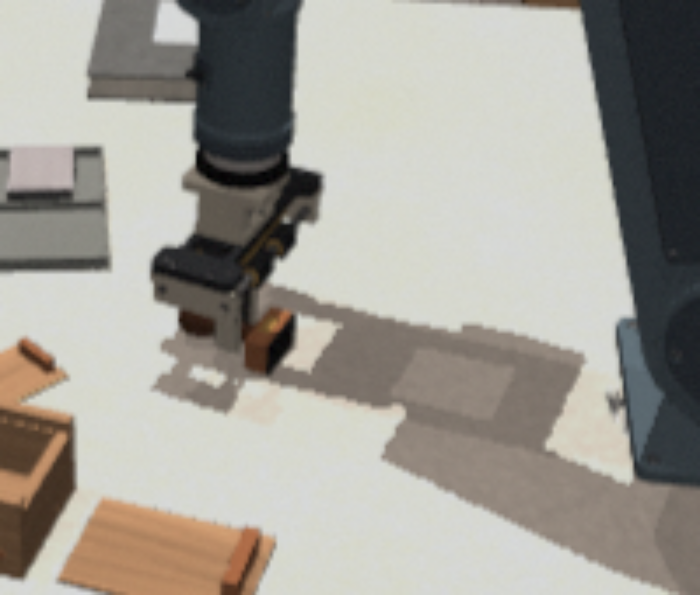

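```bash
python3 -m pendant '[[[0,0,0.0015],[0,0,0],0],[[0,0,0.0025],[0,0,0],0],[[0,0,0.0025],[0,0,0],0]]'
python3 -m pendant '[[[0,0,0.0007],[0,0,0],0],[[0,0,0.0007],[0,0,0],0]]'
python3 -m pendant '[[[0,0,0.0005],[0,0,0],0],[[0,0,0.0005],[0,0,0],0]]'
```

```text
time: 16.27
tcp_pos: [0.4231, -0.0198, 0.005]
ee_rot: [-0.0, 0.987, -0.163, 0.002]
force: [-0.5, -0.0, -1.3]
grip_width: 0.183
time: 16.52
tcp_pos: [0.423, -0.0198, 0.0041]
ee_rot: [-0.0, 0.987, -0.163, 0.002]
force: [0.2, -0.3, -1.6]
grip_width: 0.184
time: 16.77
tcp_pos: [0.4232, -0.0199, 0.0037]
ee_rot: [-0.0, 0.987, -0.163, 0.002]
force: [1.3, -0.3, -0.2]
grip_width: 0.182
```

```bash
python3 -m pendant '[[[0,0,0.0003],[0,0,0],0],[[0,0,0.0003],[0,0,0],0]]'
python3 -m pendant '[[[0,0,0.0003],[0,0,0],0],[[0,0,0.0003],[0,0,0],0]]'
```

```text
time: 17.02
tcp_pos: [0.4232, -0.0199, 0.0036]
ee_rot: [-0.0, 0.987, -0.163, 0.002]
force: [-1.4, 0.1, 3.2]
grip_width: 0.181
time: 17.27
tcp_pos: [0.4232, -0.0199, 0.0035]
ee_rot: [0.0, 0.987, -0.163, 0.002]
force: [-2.0, 0.6, 6.6]
grip_width: 0.184
```

```bash
python3 -m pendant '[[[0,0,-0.0004],[0,0,0],20],[[0,0,-0.0004],[0,0,0],28],[[0,0,-0.0004],[0,0,0],40],[[0,0,-0.0004],[0,0,0],40],[[0,0,-0.02],[0,0,0],40],[[0,0,-0.06],[0,0,0],40],[[0.0,0,-0.12],[0,0,0],40],[[0.03,0,-0.16],[0,0,0],40],[[0.03,0,-0.16],[0,0,0],40],[[0.03,0,-0.16],[0,0,0],40]]'
python3 - <<'E'
from h import *
st()
c=cam('wrist'); p,d=snapshot('wrist'); cv2.imwrite('pics/w9.png',p[:,:,::-1]); np.savez('pics/w9.npz',p=p,d=d,c=np.array(c,dtype=object))
E
```

```text
time: 18.52
tcp_pos: [0.4497, -0.029, 0.1622]
ee_rot: [-0.0, 0.987, -0.163, 0.001]
force: [-0.7, 0.8, -0.4]
grip_width: 0.399
t 18.525 tcp [ 0.4497 -0.029   0.1622] F [-0.7457  0.8124 -0.4445] grip 0.398743812250883 
j [-0.3134  0.1276  1.847   0.0008  1.165   1.5842] jaw -108.74 z [ 0.0022  0.0001 -1.    ]
```

View pics/w9.png

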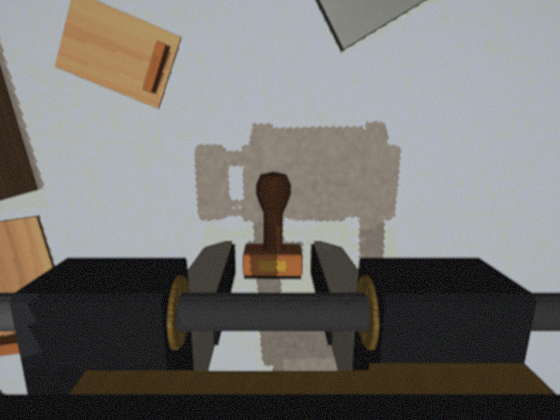

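```bash
cat >> h.py <<'E'
def tilt(h,al):  # stamp axis heading h (handle), tool from handle side tilted al from vertical; jaw heading h-90
    h=np.radians(h); al=np.radians(al); a=np.array([np.cos(h),np.sin(h),0]); y=np.array([np.sin(h),-np.cos(h),0])
    z=-np.sin(al)*a-np.array([0,0,np.cos(al)]); return np.c_[np.cross(y,z),y,z]
def up(h,al): # same grasp once stamp upright (handle up), tool body on -h side
    h=np.radians(h); al=np.radians(al); a=np.array([np.cos(h),np.sin(h),0]); y=np.array([np.sin(h),-np.cos(h),0])
    z=np.cos(al)*a-np.array([0,0,np.sin(al)]); return np.c_[np.cross(y,z),y,z]
E
python3 - <<'E'
from h import *
a=np.load('pics/w9.npz',allow_pickle=True); c=tuple(a['c'])
r=plane(c,[(273.5,277)],.032)[0]; t=plane(c,[(273,172)],.016)[0]; f=plane(c,[(244,247),(302,247)],.032)
v=t-r; h=np.degrees(np.arctan2(v[1],v[0])); v2=f[1]-f[0]; h2=np.degrees(np.arctan2(v2[1],v2[0]))+90
print(r,t,h,h2,np.linalg.norm(v[:2]),np.linalg.norm(v2))
u=np.array([np.cos(np.radians(-18.7)),np.sin(np.radians(-18.7))])
print('grip',r[:2]+.044*u,t[:2]-.052*u)
G=np.array([.423,-.0195,.016]); T=tilt(-18.7,45)
go(G+(.0125-.09)*T[:,2],T); go(G+.0125*T[:,2],T)
E
```

```text
[ 0.3829 -0.0057  0.032 ] [ 0.4711 -0.0351  0.016 ] -18.434684746797302 -18.71208652482666 0.0930170282893956 0.051272000717892584
grip [ 0.4246 -0.0198] [ 0.4219 -0.0184]
shift [ 0.027  -0.0004  0.0909] turn [-0.0009 -0.786  -0.0004] rows 1.5168332477670048 4.208668087515214
shift [-0.0367 -0.0003  0.1545] turn [-0.0009 -0.786  -0.0004] rows 2.5402107804696072 4.208668087515214
```

```bash
python3 -m pendant '[[[0.02,0,0.0],[0,-0.18,0],45],[[0.03,0,0.0],[0,-0.36,0],45],[[0.03,0,0.02],[0,-0.54,0],45],[[0.03,0,0.04],[0,-0.72,0],45],[[0.027,0,0.07],[-0.001,-0.786,0],45],[[0.027,0,0.091],[-0.001,-0.786,0],45],[[0.027,0,0.091],[-0.001,-0.786,0],45],[[0.027,0,0.091],[-0.001,-0.786,0],45]]'
python3 - <<'E'
from h import *
st()
p,d=snapshot('side'); cv2.imwrite('pics/s10.png',cv2.resize(p[150:320,250:450],None,fx=3.5,fy=3.5)[:,:,::-1])
p,d=snapshot('wrist'); cv2.imwrite('pics/w10.png',p[:,:,::-1])
G=np.array([.423,-.0195,.016]); T=tilt(-18.7,45)
go(G+.0125*T[:,2],T)
E
```

```text
time: 19.58
tcp_pos: [0.477, -0.038, 0.0738]
ee_rot: [-0.062, 0.913, -0.15, -0.375]
force: [-0.4, -0.6, 0.3]
grip_width: 0.455
t 19.575 tcp [ 0.477  -0.038   0.0738] F [-0.4221 -0.5727  0.2549] grip 0.45478419846193374 
j [-0.318   0.7942  1.2895  0.0061  1.8372  1.5786] jaw -108.71 z [-0.6657  0.2253 -0.7114]
shift [-0.0002 -0.0003  0.0943] turn [ 0.     -0.0076 -0.0001] rows 1.5094950063408041 0.04053318305320325
```

View pics/s10.png

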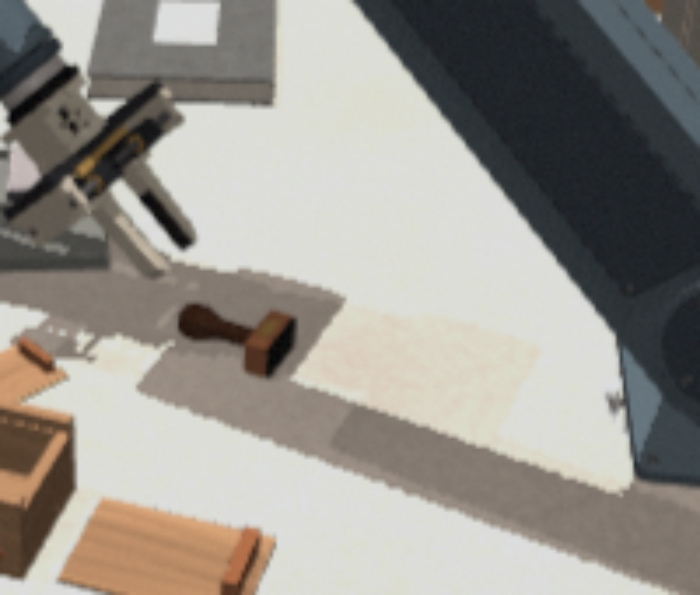

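View pics/w10.png

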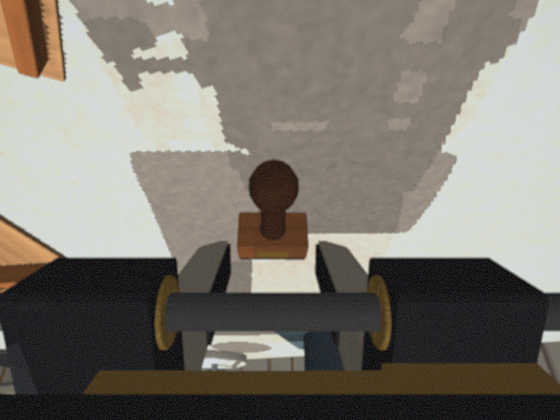

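```bash
python3 -m pendant '[[[0,0,0.02],[0,-0.005,0],45],[[0,0,0.05],[0,-0.005,0],45],[[0,0,0.075],[0,-0.005,0],45],[[0,0,0.088],[0,-0.005,0],45],[[0,0,0.089],[0,-0.005,0],45],[[0,0,0.089],[0,-0.005,0],45]]'
python3 - <<'E'
from h import *
st()
G=np.array([.423,-.0195,.016]); T=tilt(-18.7,45)
go(G+.0125*T[:,2],T)
E
```

```text
time: 20.42
tcp_pos: [0.4185, -0.0184, 0.0098]
ee_rot: [-0.062, 0.912, -0.15, -0.377]
force: [0.3, 0.3, 0.4]
grip_width: 0.447
t 20.425 tcp [ 0.4185 -0.0184  0.0098] F [0.2655 0.3344 0.4437] grip 0.4473371035400233 
j [-0.3175  0.7962  1.4945  0.0065  1.6354  1.5779] jaw -108.72 z [-0.6691  0.2267 -0.7077]
shift [-0.0011 -0.0004  0.0048] turn [-0.0002 -0.0009 -0.0004] rows 0.07922502308614118 0.005140315498519828
```

```bash
python3 -m pendant '[[[-0.0008,0,0.004],[0,0,0],45],[[-0.0008,0,0.004],[0,0,0],45],[[-0.0008,0,0.004],[0,0,0],25],[[-0.0008,0,0.004],[0,0,0],10],[[-0.0008,0,0.004],[0,0,0],0],[[-0.0008,0,0.004],[0,0,0],0],[[-0.0008,0,0.004],[0,0,0],0]]' 40
python3 - <<'E'
from h import *
st()
p,d=snapshot('side'); cv2.imwrite('pics/s11.png',cv2.resize(p[150:320,250:450],None,fx=3.5,fy=3.5)[:,:,::-1])
E
```

```text
time: 21.3
tcp_pos: [0.4142, -0.0169, 0.0069]
ee_rot: [-0.062, 0.911, -0.15, -0.378]
force: [0.6, 0.9, -0.1]
grip_width: 0.184
t 21.3 tcp [ 0.4142 -0.0169  0.0069] F [ 0.6055  0.9426 -0.1424] grip 0.18369793503646215 
j [-0.3174  0.7964  1.5066  0.0066  1.6254  1.5779] jaw -108.72 z [-0.6707  0.2272 -0.7061]
```

View pics/s11.png

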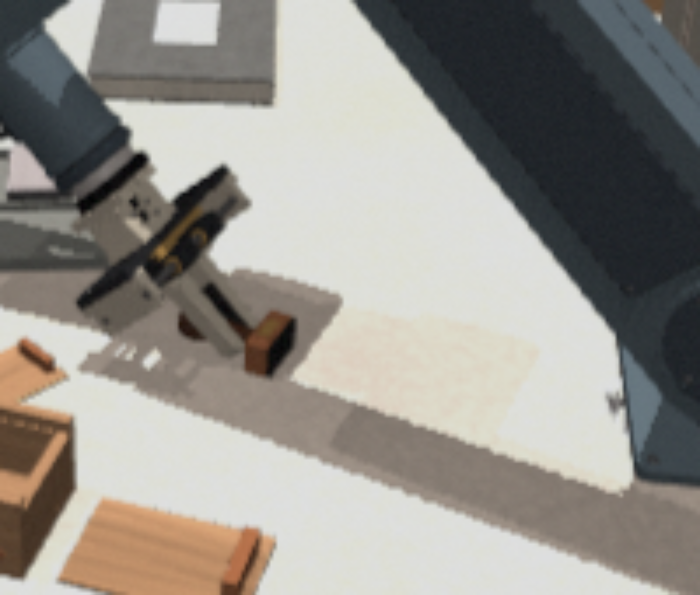

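Run:
```python
from h import *
c=cam('top'); q=plane(c,np.array([(70,160),(450,96),(492,306),(110,375)])/6+[275,160],.014)[:,:2]
print(q,q.mean(0),np.linalg.norm(np.diff(q,axis=0,append=q[:1]),axis=1))
v=q[0]-q[1];print(np.degrees(np.arctan2(v[1],v[0]))-90); v=q[3]-q[2];print(np.degrees(np.arctan2(v[1],v[0]))-90)
d=plane(c,np.array([(260,130),(298,338)])/6+[275,160],.014)[:,:2].mean(0)
y=np.array([-np.sin(np.radians(10.5)),np.cos(np.radians(10.5))]);print('bay',q.mean(0)+.05025*y,d+.05025*y)
g=go; s=sense(); R0=R.from_quat(s['ee_rot'],scalar_first=True).as_matrix()
p=s['tcp_pos']+[0,0,.2]; go(p,R0)
U=up(-22,45.08); 
go([.53,-.09,.2],U)
```

```text
[[ 0.6608 -0.1024]
 [ 0.6999 -0.3007]
 [ 0.5885 -0.3218]
 [ 0.5479 -0.1252]] [ 0.6243 -0.2125] [0.2021 0.1133 0.2008 0.1151]
11.153787820665443
11.677421282131789
bay [ 0.6151 -0.1631] [ 0.6152 -0.1621]
shift [-0.1416  0.     -0.1412] turn [0. 0. 0.] rows 3.1999999999999997 0.0
shift [-0.0427  0.0321 -0.2306] turn [0.0002 1.5703 0.0635] rows 3.788037639652012 8.415641655291958
```

```bash
python3 -m pendant '[[[-0.004,0,-0.004],[0,0,0],0],[[-0.015,0,-0.015],[0,0,0],0],[[-0.035,0,-0.035],[0,0,0],0],[[-0.065,0,-0.065],[0,0,0],0],[[-0.1,0,-0.1],[0,0,0],0],[[-0.14,0,-0.14],[0,0,0],0],[[-0.14,0,-0.14],[0,0,0],0]]'
python3 - <<'E'
from h import *
st()
go([.53,-.09,.2],up(-22,45.08))
p,d=snapshot('side'); cv2.imwrite('pics/s12.png',cv2.resize(p[100:320,220:450],None,fx=2.7,fy=2.7)[:,:,::-1])
E
```

```text
time: 22.22
tcp_pos: [0.416, -0.0174, 0.2092]
ee_rot: [-0.062, 0.913, -0.15, -0.374]
force: [0.5, 0.7, -1.2]
grip_width: 0.184
t 22.225 tcp [ 0.416  -0.0174  0.2092] F [ 0.532   0.6708 -1.2075] grip 0.1839402937123269 
j [-0.3171  0.5525  1.3773  0.0072  1.9893  1.5805] jaw -108.71 z [-0.6644  0.225  -0.7127]
shift [ 0.1     0.0322 -0.0855] turn [-0.0001  1.561   0.0637] rows 2.1669934597133653 8.365886831934418
```

View pics/s12.png

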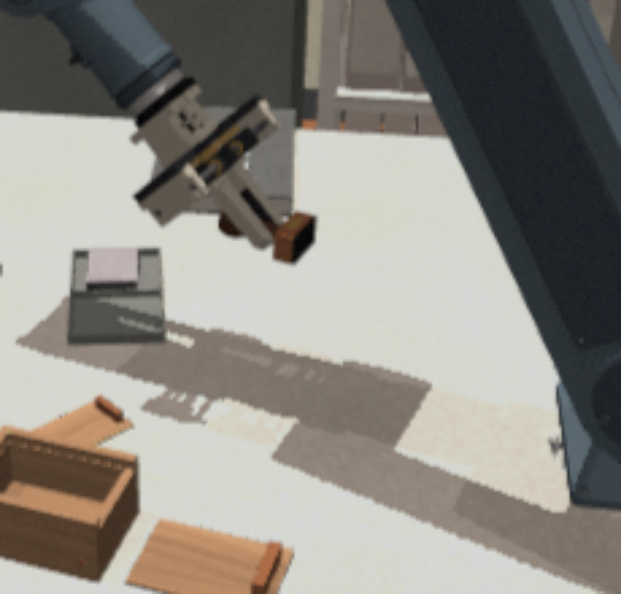

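```bash
python3 -m pendant '[[[0.01,0.003,-0.01],[0,0.17,0.007],0],[[0.02,0.006,-0.02],[0,0.35,0.014],0],[[0.03,0.01,-0.03],[0,0.53,0.02],0],[[0.04,0.014,-0.04],[0,0.71,0.028],0],[[0.05,0.018,-0.05],[0,0.89,0.036],0],[[0.06,0.021,-0.06],[0,1.07,0.043],0],[[0.075,0.025,-0.07],[0,1.25,0.05],0],[[0.09,0.03,-0.08],[0,1.43,0.058],0],[[0.1,0.032,-0.085],[0,1.561,0.064],0],[[0.1,0.032,-0.085],[0,1.561,0.064],0],[[0.1,0.032,-0.085],[0,1.561,0.064],0],[[0.1,0.032,-0.085],[0,1.561,0.064],0]]'
python3 - <<'E'
from h import *
st()
go([.53,-.09,.2],up(-22,45.08))
p,d=snapshot('side'); cv2.imwrite('pics/s13.png',cv2.resize(p[100:320,200:430],None,fx=2.7,fy=2.7)[:,:,::-1])
p,d=snapshot('wrist'); cv2.imwrite('pics/w13.png',p[:,:,::-1])
E
```

```text
time: 23.78
tcp_pos: [0.5289, -0.0894, 0.2036]
ee_rot: [0.072, 0.91, -0.177, 0.367]
force: [-0.4, -0.2, -0.0]
grip_width: 0.179
t 23.775 tcp [ 0.5289 -0.0894  0.2036] F [-0.4386 -0.2213 -0.038 ] grip 0.17945506197951605 
j [-0.366  -0.0936  2.2506 -0.0628  0.219   1.6451] jaw -112.05 z [ 0.6424 -0.2608 -0.7206]
shift [-0.0016  0.0001  0.0035] turn [ 0.0012  0.0179 -0.    ] rows 0.06161380328446244 0.09594160552970755
```

View pics/s13.png

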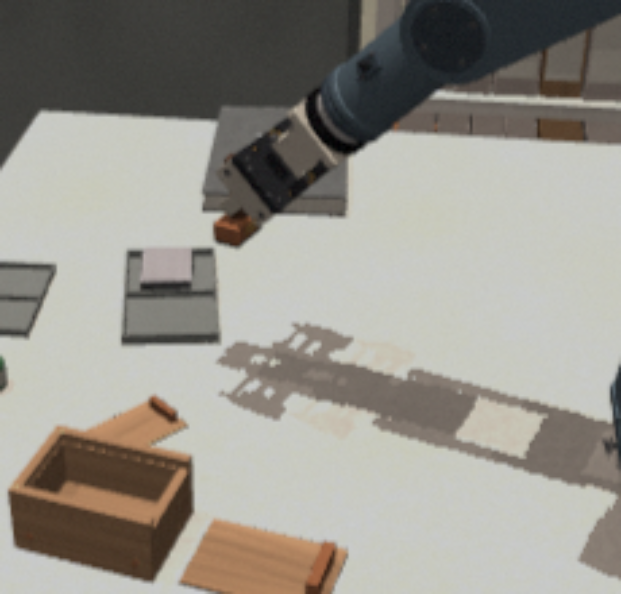

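View pics/w13.png

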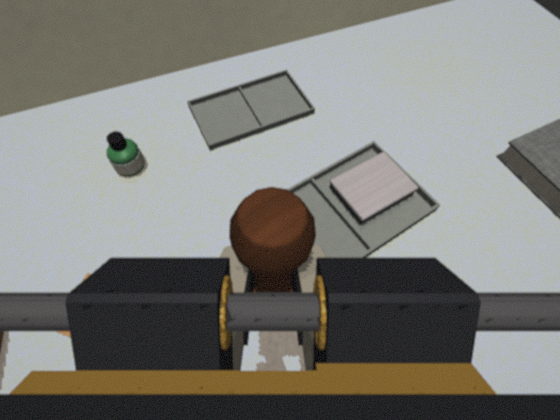

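```bash
cat > kin.py <<'E'
from h import *
from scipy.optimize import least_squares
# (joints, tcp)
D=[([1.14423675,.259327597,1.53609345,0,1.34795958,-.2028],[.1217877,.53579352,.21782182]),
([.1914,.24,1.4806,.0002,1.421,.3701],[.5082,.2114,.2508]),([.2155,.4522,1.6531,0,1.036,.397],[.5326,.23,.0668]),
([.3415,.3763,1.9855,0,.7795,.5229],[.3899,.2561,.0067]),([.129,.4214,1.2364,0,1.4844,-1.2614],[.6179,.1919,.2455]),
([.175,.6197,1.508,0,1.0135,-1.219],[.6112,.2206,.0136]),([-.3134,.1276,1.847,.0008,1.165,1.5842],[.4497,-.029,.1622]),
([-.318,.7942,1.2895,.0061,1.8372,1.5786],[.477,-.038,.0738]),([-.3171,.5525,1.3773,.0072,1.9893,1.5805],[.416,-.0174,.2092]),
([-.366,-.0936,2.2506,-.0628,.219,1.6451],[.5289,-.0894,.2036])]
def rz(a):return R.from_rotvec([0,0,a]).as_matrix()
def ry(a):return R.from_rotvec([0,a,0]).as_matrix()
def fk(q,p):
    h0,L1,L2,Lt,off,a0,e2=p
    B=rz(q[0]); A=B@ry(q[1]); P=np.array([0,0,h0])+B@[a0,off,0]+A@[0,0,L1]
    A=A@ry(q[2]); P=P+A@[e2,0,L2]; A=A@rz(q[3])@ry(q[4]); P=P+A@[0,0,Lt]
    A=A@rz(q[5]); return P,A
r=least_squares(lambda p:np.concatenate([fk(q,p)[0]-t for q,t in D]),[.3,.4,.4,.25,.11,0,0])
p=r.x
RANGE=np.array([[-3.14,3.14],[-.91,2.08],[.19,2.58],[-1.22,4.36],[.22,2.71],[-3.12,3.12]])
if __name__=='__main__':
    print(p,np.abs(r.fun).max())
    for q in (D[1][0],D[-1][0]): print(fk(q,p)[1])
    st()
E
python3 kin.py
```

```text
[ 0.2216  0.5345  0.4259  0.3669  0.1108 -0.      0.0602] 7.595446872626227e-05
[[-0.9841  0.1778 -0.    ]
 [ 0.1778  0.9841  0.0002]
 [ 0.0001  0.0002 -1.    ]]
[[ 0.3754  0.6681  0.6424]
 [ 0.9269 -0.27   -0.2608]
 [-0.0008  0.6933 -0.7206]]
t 23.875 tcp [ 0.5284 -0.0892  0.2032] F [-0.178  -1.1865 -0.6822] grip 0.18636464746978457 
j [-0.366  -0.0937  2.2514 -0.063   0.2191  1.6452] jaw -112.05 z [ 0.6418 -0.2606 -0.7212]
```

```bash
cat >> kin.py <<'E'
RZ=rz(np.pi/2)
def ik(P,A,q0,m=.03):
    lo=RANGE[:,0]+m; hi=RANGE[:,1]-m
    def f(q):
        x,B=fk(q,p); return np.r_[(x-P)*10,(R.from_matrix(B@RZ).inv()*R.from_matrix(A)).as_rotvec()]
    r=least_squares(f,np.clip(q0,lo+1e-3,hi-1e-3),bounds=(lo,hi)); return r.x,np.abs(r.fun).max()
E
cat > srch.py <<'E'
from kin import *
q0=sense()['joints']; rng=np.random.default_rng(0)
for be in (45,):
  for h in range(-180,180,15):
    U=up(h,45.08); G=np.array([.6145,-.1625,.048])
    best=None
    for k in range(14):
        s=q0 if k==0 else np.r_[q0[0]+rng.normal()*.3,rng.uniform(.2,1.2),rng.uniform(.8,2.2),rng.uniform(-1.2,4.3),rng.uniform(.3,2.6),rng.uniform(-3,3)]
        q,e=ik(G+.0129*U[:,2],U,s)
        if e<1e-3:
            c=np.abs(q-q0).max()
            if best is None or c<best[0]: best=(c,q)
    print(h,None if best is None else (round(best[0],2),best[1].round(2)))
E
python3 srch.py
```

```text
-180 (np.float64(3.56), array([-0.31,  1.1 ,  0.73, -0.25,  2.06, -1.91]))
-165 (np.float64(3.74), array([-0.24,  1.06,  0.82, -0.38,  1.96, -2.09]))
-150 (np.float64(3.88), array([-0.18,  1.  ,  0.94, -0.49,  1.82, -2.24]))
-135 (np.float64(4.0), array([-0.12,  0.93,  1.1 , -0.59,  1.65, -2.36]))
-120 (np.float64(4.1), array([-0.08,  0.85,  1.27, -0.7 ,  1.46, -2.45]))
-105 (np.float64(4.17), array([-0.05,  0.77,  1.45, -0.81,  1.26, -2.53]))
-90 (np.float64(4.22), array([-0.04,  0.69,  1.63, -0.96,  1.04, -2.58]))
-75 (np.float64(4.24), array([-0.06,  0.61,  1.81, -1.15,  0.83, -2.59]))
-60 None
-45 None
-30 (np.float64(3.57), array([-0.37,  0.45,  2.19,  3.5 ,  0.3 , -1.81]))
-15 (np.float64(2.83), array([-0.55,  0.44,  2.23,  2.52,  0.35, -1.18]))
0 (np.float64(2.52), array([-0.7 ,  0.45,  2.19,  1.87,  0.5 , -0.87]))
15 (np.float64(2.39), array([-0.8 ,  0.49,  2.1 ,  1.44,  0.67, -0.75]))
30 (np.float64(2.35), array([-0.85,  0.54,  1.97,  1.16,  0.86, -0.71]))
45 (np.float64(2.36), array([-0.86,  0.61,  1.81,  0.95,  1.05, -0.71]))
60 (np.float64(2.39), array([-0.84,  0.69,  1.64,  0.79,  1.24, -0.75]))
75 (np.float64(2.45), array([-0.8 ,  0.77,  1.46,  0.66,  1.43, -0.81]))
90 (np.float64(2.54), array([-0.74,  0.85,  1.28,  0.55,  1.6 , -0.89]))
105 (np.float64(2.65), array([-0.68,  0.93,  1.1 ,  0.44,  1.77, -1.  ]))
120 (np.float64(2.78), array([-0.61,  1.  ,  0.95,  0.32,  1.91, -1.14]))
135 (np.float64(2.95), array([-0.53,  1.06,  0.82,  0.2 ,  2.03, -1.3 ]))
150 (np.float64(3.14), array([-0.46,  1.1 ,  0.73,  0.05,  2.1 , -1.5 ]))
165 (np.float64(3.36), array([-0.38,  1.11,  0.7 , -0.1 ,  2.11, -1.71]))
```

```bash
cat > path.py <<'E'
from kin import *
s=sense(); q=s['joints']; P0=s['tcp_pos']
G0=P0-.0129*up(-22,45.08)[:,2]
for hf in (30,50,70):
  q=s['joints']; print('h',hf)
  Gb=np.array([.6145,-.1625,.17])
  for t in np.linspace(0,1,13)[1:]:
    h=-22+t*(hf+22); U=up(h,45.08); G=G0+t*(Gb-G0); q2,e=ik(G+.0129*U[:,2],U,q,m=.0); print(t.round(2),q2.round(2),'dmax',np.abs(q2-q).max().round(2),'e',e.round(4)); q=q2
  for z in np.linspace(.17,.048,5)[1:]:
    G=np.r_[Gb[:2],z]; q2,e=ik(G+.0129*U[:,2],U,q,m=.0); print('z',z.round(3),q2.round(2),'e',e.round(4)); q=q2
E
python3 path.py
```

```text
h 30
0.08 [-0.46 -0.09  2.26  0.52  0.22  0.96] dmax 0.69 e 0.0072
0.17 [-0.52 -0.07  2.27  0.86  0.27  0.52] dmax 0.44 e 0.0
0.25 [-0.59 -0.04  2.25  1.02  0.36  0.27] dmax 0.26 e 0.0
0.33 [-0.65 -0.01  2.24  1.09  0.44  0.1 ] dmax 0.17 e 0.0
0.42 [-0.7   0.03  2.21  1.12  0.53 -0.02] dmax 0.12 e 0.0
0.5 [-0.74  0.07  2.18  1.12  0.61 -0.11] dmax 0.09 e 0.0
0.58 [-0.78  0.11  2.14  1.11  0.68 -0.18] dmax 0.07 e 0.0
0.67 [-0.8   0.15  2.1   1.09  0.75 -0.24] dmax 0.07 e 0.0
0.75 [-0.82  0.2   2.05  1.06  0.82 -0.28] dmax 0.07 e 0.0
0.83 [-0.84  0.24  2.    1.03  0.88 -0.32] dmax 0.06 e 0.0
0.92 [-0.85  0.29  1.95  1.    0.94 -0.36] dmax 0.06 e 0.0
1.0 [-0.85  0.34  1.89  0.96  1.   -0.39] dmax 0.06 e 0.0
z 0.14 [-0.85  0.38  1.91  1.01  0.96 -0.46] e 0.0
z 0.109 [-0.85  0.43  1.94  1.05  0.92 -0.54] e 0.0
z 0.078 [-0.85  0.49  1.96  1.1   0.89 -0.62] e 0.0
z 0.048 [-0.85  0.54  1.97  1.16  0.86 -0.71] e 0.0
h 50
0.08 [-0.48 -0.09  2.27  0.65  0.23  0.79] dmax 0.85 e 0.0
0.17 [-0.57 -0.07  2.27  0.96  0.34  0.34] dmax 0.45 e 0.0
0.25 [-0.66 -0.03  2.25  1.07  0.46  0.11] dmax 0.24 e 0
[... 951 characters left out ...]
.71 -0.15] dmax 0.15 e 0.0
0.42 [-0.84  0.1   2.13  1.04  0.83 -0.26] dmax 0.12 e 0.0
0.5 [-0.86  0.17  2.05  0.99  0.94 -0.34] dmax 0.11 e 0.0
0.58 [-0.88  0.24  1.97  0.94  1.04 -0.41] dmax 0.1 e 0.0
0.67 [-0.88  0.31  1.88  0.89  1.14 -0.46] dmax 0.1 e 0.0
0.75 [-0.87  0.38  1.78  0.83  1.24 -0.51] dmax 0.1 e 0.0
0.83 [-0.86  0.45  1.67  0.78  1.34 -0.55] dmax 0.11 e 0.0
0.92 [-0.84  0.52  1.56  0.73  1.44 -0.6 ] dmax 0.11 e 0.0
1.0 [-0.81  0.59  1.44  0.68  1.54 -0.64] dmax 0.12 e 0.0
z 0.14 [-0.81  0.63  1.47  0.69  1.49 -0.68] e 0.0
z 0.109 [-0.81  0.66  1.49  0.69  1.45 -0.72] e 0.0
z 0.078 [-0.81  0.7   1.5   0.7   1.4  -0.75] e 0.0
z 0.048 [-0.81  0.74  1.52  0.7   1.36 -0.79] e 0.0
```

Run:
```python
from h import *
s=sense(); go(s['tcp_pos']+[0,0,.08],up(-22,45.08))
```

```text
shift [ 0.0554  0.0001 -0.0577] turn [0.0012 0.0187 0.    ] rows 1.28 0.10041027928506754
```

```bash
python3 -m pendant '[[[0.02,0,-0.02],[0,0,0],0],[[0.04,0,-0.04],[0,0,0],0],[[0.055,0,-0.057],[0,0.01,0],0],[[0.055,0,-0.057],[0,0.016,0],0],[[0.055,0,-0.057],[0,0.016,0],0]]'
python3 - <<'E'
from kin import *
st(); s=sense(); P0=s['tcp_pos']
G0=P0-.0129*up(-22,45.08)[:,2]; Gb=np.array([.6145,-.1625,.2])
for hh,f in ((-22,0),(14,.5),(50,1.)):
    U=up(hh,45.08); go(G0+f*(Gb-G0)+.0129*U[:,2],U)
q=s['joints']
for t in np.linspace(0,1,13)[1:]:
    h=-22+t*72; U=up(h,45.08); G=G0+t*(Gb-G0); q,e=ik(G+.0129*U[:,2],U,q,m=.0); print(q.round(2),e.round(4))
E
```

```text
time: 24.5
tcp_pos: [0.5271, -0.0886, 0.2801]
ee_rot: [0.073, 0.908, -0.177, 0.372]
force: [-0.2, -0.6, -1.2]
grip_width: 0.185
t 24.5 tcp [ 0.5271 -0.0886  0.2801] F [-0.1899 -0.626  -1.1896] grip 0.1847854906303651 
j [-0.3654 -0.2127  2.1333 -0.0334  0.4439  1.6141] jaw -112.05 z [ 0.6499 -0.264  -0.7127]
shift [0. 0. 0.] turn [0.0013 0.0065 0.0001] rows 0.0 0.03549928212966713
shift [0.0094 0.0124 0.0719] turn [ 0.4435  0.0066 -0.4462] rows 1.177553799581204 3.369093306782233
shift [0.0169 0.0269 0.1419] turn [ 0.8857  0.0063 -0.8927] rows 2.3261633469318923 6.733480934751555
[-0.48 -0.21  2.15  0.33  0.44  1.13] 0.0
[-0.57 -0.18  2.15  0.61  0.5   0.73] 0.0
[-0.66 -0.14  2.15  0.78  0.59  0.44] 0.0
[-0.73 -0.09  2.13  0.88  0.69  0.23] 0.0
[-0.78 -0.04  2.1   0.92  0.78  0.07] 0.0
[-0.82  0.03  2.06  0.94  0.87 -0.06] 0.0
[-0.84  0.09  2.01  0.94  0.95 -0.16] 0.0
[-0.86  0.16  1.95  0.92  1.03 -0.24] 0.0
[-0.87  0.23  1.88  0.9   1.1  -0.31] 0.0
[-0.87  0.29  1.81  0.87  1.18 -0.37] 0.0
[-0.86  0.36  1.73  0.84  1.25 -0.42] 0.0
[-0.86  0.43  1.65  0.8   1.32 -0.47] 0.0
```

```bash
python3 -m pendant '[[[0.001,0.002,0.011],[0.072,0.001,-0.072],0],[[0.003,0.004,0.023],[0.147,0.002,-0.148],0],[[0.005,0.006,0.035],[0.22,0.003,-0.222],0],[[0.006,0.008,0.047],[0.295,0.004,-0.297],0],[[0.008,0.011,0.06],[0.37,0.005,-0.372],0],[[0.0094,0.0124,0.072],[0.4435,0.006,-0.446],0],[[0.011,0.015,0.083],[0.517,0.006,-0.52],0],[[0.012,0.018,0.095],[0.59,0.006,-0.595],0],[[0.014,0.02,0.107],[0.664,0.006,-0.669],0],[[0.015,0.023,0.12],[0.738,0.006,-0.744],0],[[0.016,0.025,0.131],[0.812,0.006,-0.818],0],[[0.017,0.027,0.142],[0.8857,0.0063,-0.8927],0]]'
python3 -m pendant '[[[0,0,0],[0,0,0],0],[[0,0,0],[0,0,0],0]]'
python3 - <<'E'
from kin import *
st(); U=up(50,45.08)
go(np.array([.6145,-.1625,.2])+.0129*U[:,2],U)
p_,d=snapshot('side'); cv2.imwrite('pics/s14.png',cv2.resize(p_[80:300,170:400],None,fx=2.7,fy=2.7)[:,:,::-1])
p_,d=snapshot('top'); cv2.imwrite('pics/t14.png',cv2.resize(np.clip(p_[120:300,180:420]*1.6,0,255).astype(np.uint8),None,fx=3,fy=3)[:,:,::-1])
E
```

```text
time: 26.0
tcp_pos: [0.6208, -0.1564, 0.1898]
ee_rot: [-0.162, 0.837, 0.391, 0.346]
force: [0.5, -0.6, -0.5]
grip_width: 0.182
time: 26.25
tcp_pos: [0.6205, -0.1553, 0.1912]
ee_rot: [-0.162, 0.838, 0.39, 0.346]
force: [-0.1, 0.2, -1.2]
grip_width: 0.188
t 26.25 tcp [ 0.6205 -0.1553  0.1912] F [-0.1134  0.1507 -1.1532] grip 0.18822994301849605 
j [-0.8559  0.425   1.648   0.803   1.3247 -0.4662] jaw -40.09 z [ 0.4544  0.541  -0.7077]
shift [-0.0004 -0.      0.    ] turn [ 0.0003 -0.0006 -0.0019] rows 0.006290174491751186 0.010792558688482046
```

View pics/s14.png

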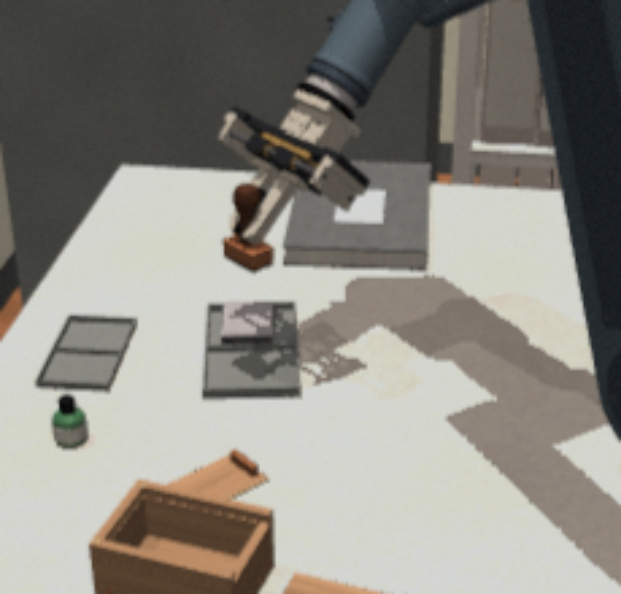

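View pics/t14.png

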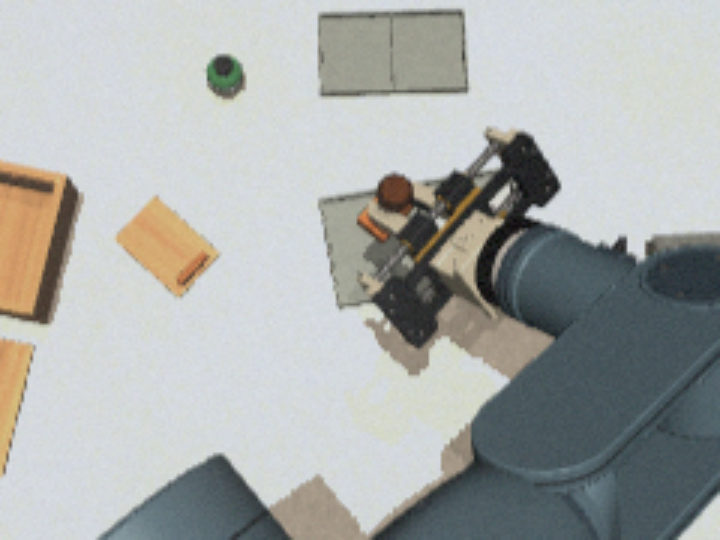

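Run:
```python
from h import *
U=up(50,45.08)
for z in (.06,.052): go(np.array([.6145,-.1625,z])+.0129*U[:,2],U)
R0=R.from_quat(sense()['ee_rot'],scalar_first=True).as_matrix(); print(R0.T@[0,0,-1])
```

```text
shift [-0.1001 -0.      0.0998] turn [ 0.0011 -0.0005 -0.0003] rows 2.260852860990912 0.006927978219445136
shift [-0.1057 -0.      0.1054] turn [ 0.0011 -0.0005 -0.0003] rows 2.3888524850065593 0.006927978219445136
[-0.7065 -0.0006  0.7077]
```

```bash
python3 -m pendant '[[[-0.015,0,0.015],[0,0,0],0],[[-0.035,0,0.035],[0,0,0],0],[[-0.055,0,0.055],[0,0,0],0],[[-0.075,0,0.075],[0,0,0],0],[[-0.092,0,0.092],[0,0,0],0],[[-0.1,0,0.1],[0,0,0],0],[[-0.1,0,0.1],[0,0,0],0]]'
python3 - <<'E'
from h import *
st(); U=up(50,45.08)
go(np.array([.6145,-.1625,.048])+.0129*U[:,2],U)
p_,d=snapshot('side'); cv2.imwrite('pics/s15.png',cv2.resize(p_[130:250,200:340],None,fx=5,fy=5,interpolation=cv2.INTER_CUBIC)[:,:,::-1])
p_,d=snapshot('top'); cv2.imwrite('pics/t15.png',cv2.resize(np.clip(p_[160:240,270:370]*1.6,0,255).astype(np.uint8),None,fx=6,fy=6)[:,:,::-1])
E
```

```text
time: 27.22
tcp_pos: [0.6206, -0.1556, 0.05]
ee_rot: [-0.162, 0.838, 0.39, 0.346]
force: [-0.3, -0.1, -0.9]
grip_width: 0.19
t 27.225 tcp [ 0.6206 -0.1556  0.05  ] F [-0.2565 -0.0578 -0.9053] grip 0.18994821132716735 
j [-0.8562  0.6206  1.7478  0.8825  1.1278 -0.7016] jaw -40.01 z [ 0.454   0.5414 -0.7076]
shift [-0.0079 -0.0003  0.0078] turn [-0.0002 -0.0007 -0.0005] rows 0.17778430999645023 0.0047569773461875724
```

View pics/s15.png

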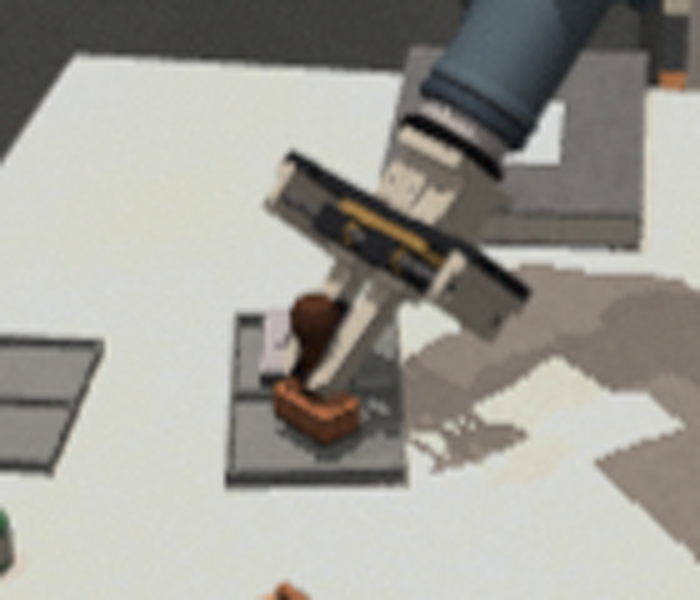

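View pics/t15.png

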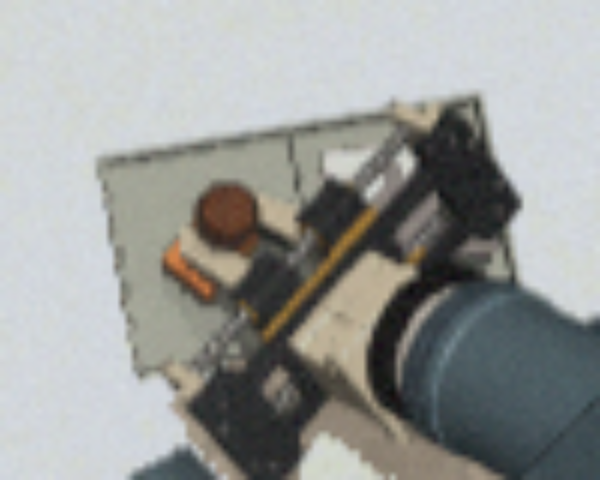

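```bash
python3 -m pendant '[[[-0.003,0,0.003],[0,0,0],0],[[-0.0065,0,0.0065],[0,0,0],0],[[-0.0065,0,0.0065],[0,0,0],0]]'
python3 -m pendant '[[[-0.0007,0,0.0007],[0,0,0],0],[[-0.0007,0,0.0007],[0,0,0],0]]'
python3 -m pendant '[[[-0.0005,0,0.0005],[0,0,0],0],[[-0.0005,0,0.0005],[0,0,0],0]]'
```

```text
time: 27.7
tcp_pos: [0.621, -0.156, 0.0414]
ee_rot: [-0.161, 0.837, 0.391, 0.347]
force: [-0.1, -0.1, 0.1]
grip_width: 0.186
time: 27.95
tcp_pos: [0.6212, -0.1562, 0.0406]
ee_rot: [-0.161, 0.837, 0.391, 0.347]
force: [0.8, 1.1, -1.3]
grip_width: 0.185
time: 28.2
tcp_pos: [0.6211, -0.1562, 0.0399]
ee_rot: [-0.161, 0.837, 0.391, 0.347]
force: [-0.4, 0.4, -1.9]
grip_width: 0.183
```

```bash
python3 -m pendant '[[[-0.0005,0,0.0005],[0,0,0],0],[[-0.0005,0,0.0005],[0,0,0],0]]'
python3 -m pendant '[[[-0.0004,0,0.0004],[0,0,0],0],[[-0.0004,0,0.0004],[0,0,0],0]]'
python3 -c "
from h import *
st(); go(sense()['tcp_pos'],up(50,45.08))"
```

```text
time: 28.45
tcp_pos: [0.6211, -0.1561, 0.0392]
ee_rot: [-0.161, 0.837, 0.391, 0.347]
force: [-0.1, 0.2, -0.4]
grip_width: 0.183
time: 28.7
tcp_pos: [0.6211, -0.1561, 0.0386]
ee_rot: [-0.161, 0.837, 0.391, 0.347]
force: [1.1, -0.3, -0.7]
grip_width: 0.188
t 28.7 tcp [ 0.6211 -0.1561  0.0386] F [ 1.0569 -0.2759 -0.7129] grip 0.18767060219265805 
j [-0.8561  0.6392  1.7512  0.8914  1.113  -0.7223] jaw -40.0 z [ 0.4548  0.5407 -0.7077]
shift [0. 0. 0.] turn [ 0.0009 -0.0006  0.0009] rows 0.0 0.007498716143667547
```

```bash
python3 -m pendant '[[[-0.0003,0,0.0003],[0,0,0],0],[[-0.0003,0,0.0003],[0,0,0],0]]'
python3 -m pendant '[[[-0.0003,0,0.0003],[0,0,0],0],[[-0.0003,0,0.0003],[0,0,0],0]]'
```

```text
time: 28.95
tcp_pos: [0.6211, -0.1562, 0.0382]
ee_rot: [-0.161, 0.837, 0.391, 0.347]
force: [-0.1, 0.3, -0.6]
grip_width: 0.183
time: 29.2
tcp_pos: [0.6211, -0.1562, 0.0378]
ee_rot: [-0.161, 0.837, 0.391, 0.347]
force: [-1.1, -0.8, -0.3]
grip_width: 0.184
```

```bash
python3 -m pendant '[[[-0.0003,0,0.0003],[0,0,0],0],[[-0.0003,0,0.0003],[0,0,0],0]]'
python3 -m pendant '[[[-0.0003,0,0.0003],[0,0,0],0],[[-0.0003,0,0.0003],[0,0,0],0]]'
```

```text
time: 29.45
tcp_pos: [0.6211, -0.1562, 0.0374]
ee_rot: [-0.161, 0.837, 0.391, 0.347]
force: [0.2, 0.0, -0.8]
grip_width: 0.186
time: 29.7
tcp_pos: [0.6213, -0.1562, 0.0372]
ee_rot: [-0.161, 0.837, 0.391, 0.347]
force: [-0.2, 0.1, 1.6]
grip_width: 0.187
```

Run:
```python
from h import *
p_,d=snapshot('side'); cv2.imwrite('pics/s16.png',cv2.resize(p_[130:250,200:340],None,fx=5,fy=5,interpolation=cv2.INTER_CUBIC)[:,:,::-1])
```

```text
(no output)
```

View pics/s16.png

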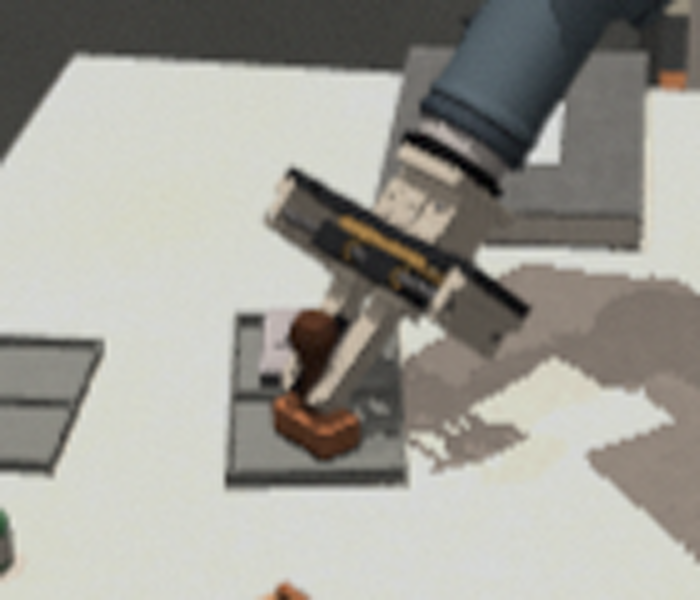

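Contact just starting; press lightly to seat it flat.

```bash
python3 -m pendant '[[[-0.0003,0,0.0003],[0,0,0],0],[[-0.0003,0,0.0003],[0,0,0],0]]'
python3 -m pendant '[[[-0.0002,0,0.0002],[0,0,0],0],[[-0.0002,0,0.0002],[0,0,0],0]]'
```

```text
time: 30.0
tcp_pos: [0.6214, -0.1562, 0.0371]
ee_rot: [-0.161, 0.837, 0.391, 0.347]
force: [-0.5, 0.0, 4.4]
grip_width: 0.185
time: 30.25
tcp_pos: [0.6215, -0.1562, 0.037]
ee_rot: [-0.161, 0.837, 0.391, 0.347]
force: [-1.8, 0.2, 7.3]
grip_width: 0.183
```

```bash
python3 -m pendant '[[[0.0002,0,-0.0002],[0,0,0],19],[[0.0002,0,-0.0002],[0,0,0],21],[[0.0002,0,-0.0002],[0,0,0],25],[[0.0002,0,-0.0002],[0,0,0],32],[[0.0002,0,-0.0002],[0,0,0],45],[[0.0002,0,-0.0002],[0,0,0],48],[[0.0002,0,-0.0002],[0,0,0],48],[[0,0,-0.015],[0,0,0],48],[[0,0,-0.035],[0,0,0],48],[[0,0,-0.06],[0,0,0],48],[[0,0,-0.1],[0,0,0],48],[[0,0,-0.15],[0,0,0],48]]'
python3 -m pendant '[[[0.02,0,-0.05],[0,0,0],48],[[0.02,0,-0.05],[0,0,0],48],[[0.02,0,-0.05],[0,0,0],48]]'
python3 - <<'E'
from h import *
st()
p_,d=snapshot('side'); cv2.imwrite('pics/s17.png',cv2.resize(p_[130:330,180:420],None,fx=3,fy=3,interpolation=cv2.INTER_CUBIC)[:,:,::-1])
p_,d=snapshot('top'); cv2.imwrite('pics/t17.png',cv2.resize(np.clip(p_[90:330,60:380]*1.6,0,255).astype(np.uint8),None,fx=2.4,fy=2.4)[:,:,::-1]); np.savez('pics/t17.npz',p=p_,d=d)
E
```

```text
time: 31.75
tcp_pos: [0.5516, -0.2382, 0.144]
ee_rot: [-0.161, 0.837, 0.391, 0.346]
force: [1.1, -0.7, 0.9]
grip_width: 0.48
time: 32.12
tcp_pos: [0.5386, -0.2539, 0.1923]
ee_rot: [-0.16, 0.838, 0.391, 0.347]
force: [-1.0, -0.2, -0.7]
grip_width: 0.475
t 32.125 tcp [ 0.5386 -0.2539  0.1923] F [-0.9626 -0.2279 -0.6629] grip 0.47466335112910657 
j [-1.0731  0.4384  1.6221  0.7227  1.4638 -0.6002] jaw -40.05 z [ 0.4554  0.5394 -0.7083]
```

View pics/s17.png

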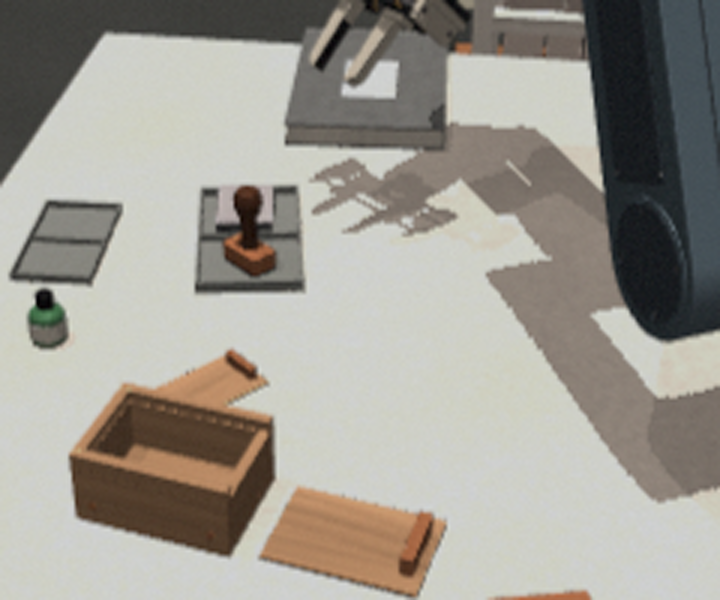

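View pics/t17.png

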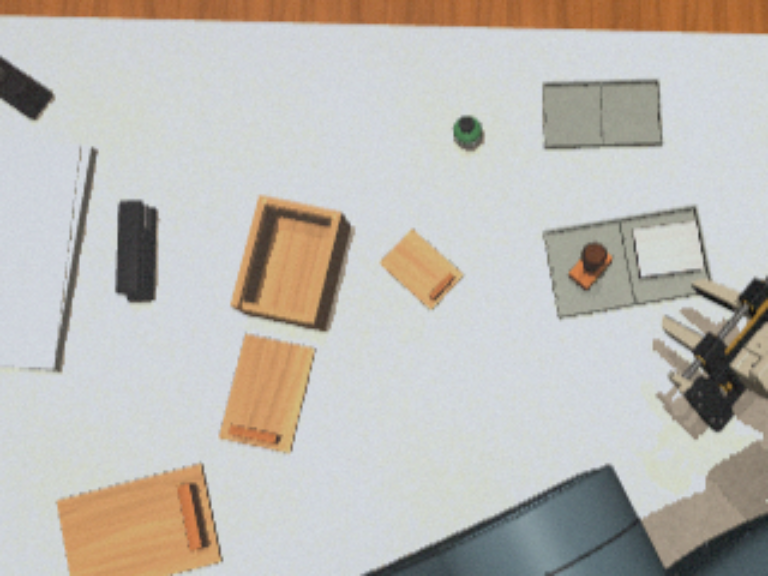

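```bash
python3 -m pendant '[[[0,0,-0.02],[0,0,0],48],[[0,0,-0.02],[0,0,0],48],[[0,0,-0.02],[0,0,0],48]]'
python3 - <<'E'
from h import *
c=cam('top'); p_,d=snapshot('top'); P=cloud(c,d)
b=np.load('pics/top0p.npy').astype(int); D=np.abs(cv2.GaussianBlur(p_.astype(np.float32),(3,3),0)-cv2.GaussianBlur(b.astype(np.float32),(3,3),0)).max(2)
for n,(u0,v0,u1,v1) in dict(bottle=(245,135,265,155),stapler=(105,170,130,218),tin=(325,182,354,207),ledger=(395,192,500,265)).items(): print(n,(D[v0:v1,u0:u1]>25).sum(),(v1-v0)*(u1-u0))
r=P[175:225,290:325]; k=r[...,2]>.085; print('stamp top',np.nanmax(r[...,2]),np.nanmean(r[k],0),k.sum())
print('lid z',np.nanpercentile(P[235:265,160:182,2],[5,50,95])); st()
job_done()
E
```

```text
time: 32.6
tcp_pos: [0.5302, -0.2634, 0.2051]
ee_rot: [-0.162, 0.837, 0.391, 0.347]
force: [-0.3, 0.2, 0.5]
grip_width: 0.477
bottle 0 400
stapler 0 1200
tin 0 725
ledger 1547 7665
stamp top 0.10179580985376901 [ 0.6156 -0.1611  0.0949] 88
lid z [0.0011 0.0049 0.0095]
t 32.65 tcp [ 0.5302 -0.2633  0.2051] F [ 0.2038  0.5144 -0.2269] grip 0.47542950902063746 
j [-1.0937  0.4296  1.6009  0.7124  1.5016 -0.5936] jaw -39.97 z [ 0.4539  0.542  -0.7072]
the job is handed in; nothing more can be done
```

The job is done and handed in at 32.65 s of the 72 s allowed; `job_done()` gives no verdict.

- **Lid:** I slid it out over the front end and lowered it flat on the desk just in front of the box, pull upwards. Contact force at set-down was about 12 N.
- **Stamp:** I lifted it out, laid it on its side on the bare desk and let go. I then took it again with the tool tilted 45°, turned it upright and set it on its rubber face in the empty bay of the larger tray at about 7 N. After that I released it and backed away.

**Last checks**
- **Stamp position:** its top is at about 0.10 m and the handle at (0.616, -0.161). My estimate of the bay centre was (0.6145, -0.1625).
- **Lid:** its top face is at about 5 mm, which matches lying flat.
- **Things to leave alone:** bottle, stapler and tin show no changed pixels compared with the first top picture.

**What failed or disagreed**
- **Ledger check:** the same comparison flagged 1,547 of 7,665 pixels on the ledger. I put this down to the arm or its shadow being in that part of the view. I did not look closer, but the tool never worked near the ledger.
- **Joint 5:** at about 24 s it read 0.219, against a listed lower limit of 0.22. That may be rounding of the limit. I moved away from it and changed the approach to the tray.
- **Box position:** the top and wrist cameras disagreed by 3 to 5 mm, mostly in y. For the lid grasp I used a value between the two, and the grasps were not affected.

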